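Log cooling blocks with the hand scanner and lock them in the carrier

TASK

First slide the carrier tray's hold-down bar fully to its unlocked stop, clear of the tray on the left; then take the hand scanner and read the barcode of every cooling block on the bench, in order from the shortest block to the longest, holding it still for a second some 5 to 10 cm off, beam on the middle of the label and square to it. Lay the scanner back in its cradle as it was, then stand all the blocks upright on the floor of the tray, and when all are in, slide the bar fully home to its locked stop. Leave the other things on the bench where they are.

Things in the scene. Friction and masses are not known exactly. Their poses are not given: they have to be found in the camera images.
- block_a: shortest of four aluminium cooling blocks (may be absent): 46 mm long (x), 40 wide (y), 36 high, 0.2 kg, top with two rows of 2 dark wells. Origin: centre of underside, z up. Its -x end, facing roughly the robot, has a 45 degree bevel 20 mm deep and high, with the label. Black carrying rib on top: 22 mm along x, 10 thick in y, z 36 to 62 mm, centred at x = +8, y = 0
- block_a_label (a point): centre of the barcode label (28 mm wide, 22 mm up the slope) on the bevel of block_a, at (-13, 0, 26) mm in the block's frame; its z axis is the label's outward normal (45 degrees up and towards the block's -x), its y axis is the block's y
- block_b: second shortest of four aluminium cooling blocks (may be absent): 60 mm long (x), 40 wide (y), 36 high, 0.2 kg, top with two rows of 3 dark wells. Origin: centre of underside, z up. Its -x end, facing roughly the robot, has a 45 degree bevel 20 mm deep and high, with the label. Black carrying rib on top: 22 mm along x, 10 thick in y, z 36 to 62 mm, centred at x = +8, y = 0
- block_b_label (a point): centre of the barcode label (28 mm wide, 22 mm up the slope) on the bevel of block_b, at (-20, 0, 26) mm in the block's frame; its z axis is the label's outward normal (45 degrees up and towards the block's -x), its y axis is the block's y
- block_c: second longest of four aluminium cooling blocks (may be absent): 74 mm long (x), 40 wide (y), 36 high, 0.2 kg, top with two rows of 4 dark wells. Origin: centre of underside, z up. Its -x end, facing roughly the robot, has a 45 degree bevel 20 mm deep and high, with the label. Black carrying rib on top: 22 mm along x, 10 thick in y, z 36 to 62 mm, centred at x = +8, y = 0
- block_c_label (a point): centre of the barcode label (28 mm wide, 22 mm up the slope) on the bevel of block_c, at (-27, 0, 26) mm in the block's frame; its z axis is the label's outward normal (45 degrees up and towards the block's -x), its y axis is the block's y
- block_d: longest of four aluminium cooling blocks (may be absent): 88 mm long (x), 40 wide (y), 36 high, 0.2 kg, top with two rows of 5 dark wells. Origin: centre of underside, z up. Its -x end, facing roughly the robot, has a 45 degree bevel 20 mm deep and high, with the label. Black carrying rib on top: 22 mm along x, 10 thick in y, z 36 to 62 mm, centred at x = +8, y = 0
- block_d_label (a point): centre of the barcode label (28 mm wide, 22 mm up the slope) on the bevel of block_d, at (-34, 0, 26) mm in the block's frame; its z axis is the label's outward normal (45 degrees up and towards the block's -x), its y axis is the block's y
- scanner: loose hand scanner, 0.16 kg. Grey bar handle along x, x -60 to 55 mm, 28 wide (y), z 0 to 26; at its +x end a black head 40 mm wide slants forward and down at 45 degrees, to x = 93, z -12 to 38 mm. Origin: underside of the handle, near the centre of mass; held there from above it keeps its attitude. Starts in the cradle, head away from the robot
- beam (a point): centre of the scanner's window at the lower end of its head, at (82, 0, -1) mm in the scanner's frame; its z axis is the beam, leaving the window 45 degrees downward towards the scanner's +x. The scanner reads a label 40 to 120 mm off along the beam
- cradle: white cradle fixed to the bench: foot plate 110 x 80 x 6 mm, two forks 8 mm thick at x = -34 and +34 mm; the handle lies on them at z = 36 mm between cheeks 36 mm apart, which rise to z = 52. Between the forks 60 mm is free for fingers. Origin: centre of the underside, x along the handle towards the scanner's head
- cradle_rest (a point): point (0, 0, 36) mm in the cradle's frame, where the scanner's origin lies when it is back in place
- tray: carrier tray fixed to the bench: grey base plate 180 (x) by 285 mm (y); steel rim around x -55 to 55, y -108 to 108 mm; inner floor at z = 4, rim top at z = 18 mm. Takes four blocks side by side along y, lengths along x. Origin: underside, below the centre of the rimmed area; y to the robot's left. A steel hold-down bar bridges it
- hold_bar (a joint): position (m) of the hold-down bar along the tray's +y: 0 = locked, end stop over the tray's middle; 0.145 = unlocked, end stop clear beyond the tray's left rim. Stays where left; friction about 2 N. The bar is a bridge 166 mm along x, 30 wide in y, underside 80 and top 88 mm above the tray's underside
- bar_grip (a point): on the black grip of the hold-down bar, which is an upright plate 50 mm along x, 14 mm thick in y, from z = 88 to 122 mm of the tray; this point is on its middle at z = 107 mm; moves with the bar, axes as the tray's
- tube1: bystander, loose: steel tube, 30 mm across, 88 high; origin: centre of its underside
- tube2: bystander, loose: steel tube, 30 mm across, 88 high; origin: centre of its underside
- tube3: bystander, loose: steel tube, 30 mm across, 88 high; origin: centre of its underside
- beaker: bystander, loose: glass beaker, 72 mm across, 85 high; origin: centre of its underside
- petri: bystander, loose: clear dish, 64 mm across, 20 high; origin: centre of its underside
- tip_box: bystander, loose: grey box, 75 x 55 mm, 35 high; origin: centre of its underside
- cap: bystander, loose: steel tube cap, 28 mm across, 26 high; origin: centre of its underside
Not all that is in view belongs to the job. What is shaped like the block_d but green or red is not meant. Leave any red look-alike of the scanner alone.

How it is judged:
On the way, in this order (a step that is already met when the one before it is completed fails the run):
1. the tray's hold-down bar is slid to its unlocked end stop (value of joint hold_bar above 0.138 m), for 0.2 s.
2. the held scanner is aimed at the label of the shortest block from 40 to 120 mm, within 10 mm of its centre and 0.35 rad of square, and so kept for 0.8 s (z of block_a_label in the frame of beam between 0.04 and 0.12 m and x of block_a_label in the frame of beam between -0.01 and 0.01 m and y of block_a_label in the frame of beam between -0.012 and 0.012 m and angle between the z axis of beam and the z axis of block_a_label, either way round below 0.35 rad), for 0.8 s.
3. the held scanner is aimed at the label of the second shortest block from 40 to 120 mm, within 10 mm of its centre and 0.35 rad of square, and so kept for 0.8 s (z of block_b_label in the frame of beam between 0.04 and 0.12 m and x of block_b_label in the frame of beam between -0.01 and 0.01 m and y of block_b_label in the frame of beam between -0.012 and 0.012 m and angle between the z axis of beam and the z axis of block_b_label, either way round below 0.35 rad), for 0.8 s.
4. the held scanner is aimed at the label of the second longest block from 40 to 120 mm, within 10 mm of its centre and 0.35 rad of square, and so kept for 0.8 s (z of block_c_label in the frame of beam between 0.04 and 0.12 m and x of block_c_label in the frame of beam between -0.01 and 0.01 m and y of block_c_label in the frame of beam between -0.012 and 0.012 m and angle between the z axis of beam and the z axis of block_c_label, either way round below 0.35 rad), for 0.8 s.
5. the held scanner is aimed at the label of the longest block from 40 to 120 mm, within 10 mm of its centre and 0.35 rad of square, and so kept for 0.8 s (z of block_d_label in the frame of beam between 0.04 and 0.12 m and x of block_d_label in the frame of beam between -0.01 and 0.01 m and y of block_d_label in the frame of beam between -0.012 and 0.012 m and angle between the z axis of beam and the z axis of block_d_label, either way round below 0.35 rad), for 0.8 s.
6. the scanner is back in its cradle, let go (distance between scanner and cradle_rest below 0.012 m and angle between scanner's own z axis and vertical below 0.1 rad and angle between the x axis of scanner and the x axis of cradle, either way round below 0.15 rad and x of beam in the frame of cradle above 0.03 m and contact force between the fingers and scanner below 0.1 N), for 0.3 s.
7. all blocks stand in the tray while the bar is still clear of it at its unlocked stop (x of block_a in the frame of tray between -0.037 and 0.037 m and y of block_a in the frame of tray between -0.092 and 0.092 m and z of block_a in the frame of tray between 0.001 and 0.008 m and angle between each of block_a, block_b, block_c, block_d's own z axis and vertical below 0.08 rad and linear speed of each of block_a, block_b, block_c, block_d below 0.02 m/s and x of block_b in the frame of tray between -0.037 and 0.037 m and y of block_b in the frame of tray between -0.092 and 0.092 m and z of block_b in the frame of tray between 0.001 and 0.008 m and x of block_c in the frame of tray between -0.037 and 0.037 m and y of block_c in the frame of tray between -0.092 and 0.092 m and z of block_c in the frame of tray between 0.001 and 0.008 m and x of block_d in the frame of tray between -0.037 and 0.037 m and y of block_d in the frame of tray between -0.092 and 0.092 m and z of block_d in the frame of tray between 0.001 and 0.008 m and value of joint hold_bar above 0.13 m), for 0.2 s.
At the end, for the whole second after the job is handed in: Every block present stands upright (within 0.08 rad) at rest on the tray's floor inside the rim; the scanner lies in its cradle within 12 mm of its place, level, within 0.15 rad of its direction, let go; the hold-down bar is within 7 mm of its locked stop (all of step 6 and x of block_a in the frame of tray between -0.037 and 0.037 m and y of block_a in the frame of tray between -0.092 and 0.092 m and z of block_a in the frame of tray between 0.001 and 0.008 m and angle between each of block_a, block_b, block_c, block_d's own z axis and vertical below 0.08 rad and linear speed of each of block_a, block_b, block_c, block_d below 0.02 m/s and x of block_b in the frame of tray between -0.037 and 0.037 m and y of block_b in the frame of tray between -0.092 and 0.092 m and z of block_b in the frame of tray between 0.001 and 0.008 m and x of block_c in the frame of tray between -0.037 and 0.037 m and y of block_c in the frame of tray between -0.092 and 0.092 m and z of block_c in the frame of tray between 0.001 and 0.008 m and x of block_d in the frame of tray between -0.037 and 0.037 m and y of block_d in the frame of tray between -0.092 and 0.092 m and z of block_d in the frame of tray between 0.001 and 0.008 m and value of joint hold_bar below 0.007 m and velocity of joint hold_bar below 0.02 m/s); the robot touches nothing.
It fails at once if a bystander is pushed more than 5 cm or knocked over (distance of any of tube1, tube2, tube3, beaker, petri, tip_box, cap from where it was at the start of the episode above 0.05 m or angle between any of tube1, tube2, tube3, beaker, petri, tip_box, cap's own z axis and vertical above 0.6 rad).
Of block_a, block_b, block_c, block_d only 2 to 4 are there at a start; the rules pass over those that are not, and their reading is None.
At some moment in a run one of block_a, block_b, block_c, block_d may be knocked a few centimetres aside while the robot is not near it.
It also fails if it takes over 210 s, if anything falls off the work surface, if the arm or the gripper's body presses on something with over 40 N, if the wrist force passes 120 N, or if a joint passes its speed limit or range.

ROBOT

A 6-joint arm with a two-finger parallel gripper is mounted at the origin on the work surface. World frame = base frame: x ahead of the robot, y to its left, z up, the work surface at z = 0. Lengths are in m, angles in rad, forces in N, time in s.
With the tool pointing down it reaches from about 0.275 to 0.75 m from the base axis. Payload 10.2 kg.
Tool frame: the origin (TCP) lies on the centre line of the jaws, within the pads' length; the fingertips stand 22 mm ahead of it and the grasp point (between the pads) lies 3 mm ahead of it; x points along the fingers, y is the direction in which the jaws open and shut, and the axes are right-handed (so a half turn about x gives the same grasp; the last joint's range is limited). The gripper opens to 88 mm and grips with 3 to 60 N. Pads are 18 mm wide; open, the fingers measure 123 mm over their backs; the gripper's body (75 mm by 187 mm) begins 45 mm behind the grasp point.
Start: joints at [1.04, 0.313, 1.498, -0, 1.331, -0.223], TCP at [0.159, 0.5, 0.261] pointing down, gripper open.
Joint ranges: [-2.94, 2.94], [-0.97, 2.17], [0.19, 2.56], [-1.23, 4.37], [0.02, 3.11], [-2.88, 2.88]. Speed limits (rad/s): [2.39, 2.39, 3.01, 3.14, 3.14, 3.14].

INTERFACE

Orientations are given as [roll, pitch, yaw] about the fixed x, y, z axes, in that order (R = Rz(yaw) Ry(pitch) Rx(roll)).
In Python, from bench import get_state, cams, ticket gives the robot as it stands. The module is installed in compiled form; this text tells all that it offers.
- The arm moves only by the tool step_arm, never from a script. Its argument "targets" is a list of rows, each a list of 7 numbers: the turn, a rotation vector about the world's x, y, z in rad, then the shift along the world's x, y, z in m, then the opening, from 0 (shut) to 1 (fully open). In form: [[rx, ry, rz, tx, ty, tz, fingers], ...]. A call has 1 to 10 rows; each row shifts and turns the commanded pose from where the row before left it; what a row does not reach is not made up. A row lasts 1/10 s, in which the tool goes at most 50 mm and 8.59 degrees, less where a joint would pass 70% of its speed; a pose out of reach is approached as far as the arm can. A call with a gripper value outside its range is refused whole. The fingers move at their own pace and stop on an object; "grip_force" is the grip in N (left out, the last holds). Time passes only in rows, so rows that do not move let the fingers close. It gives the time, the measured TCP pose, the force and the opening at its end, in the units of the state.
- get_state(): the state, without advancing time (a new reading comes with each control period).
- cams.camera(name): name is "scene" or "top"; returns the picture (384x512x3 uint8, red, green, blue); there is no depth.
- cams.camera_params(name): a dict with "K" (3x3 intrinsics, pixels), "R" (3x3) and "t" (3): a world point X has camera coordinates R X + t. Camera axes: x right, y down, z forward; pixel columns grow to the right and rows downward; lengths in m; the calibration is good to about 2 mm. A picture is of the moment at which its call begins. camera_params takes no time and is no camera call.
- ticket.hand_in(): hands the job in, once; it reports no verdict.
The state is a dict: "clock": time; "joint_pos": joint angles; "qvel": joint speeds; "joint_torque": joint torques, N m; "tool_pos": TCP position; "tcp_rot": TCP orientation; "ft_force": force on the tool from outside, world axes, zero at the start; "wrist_torque": the same for the moment, N m; "grip_width": finger opening in m.
Only numpy, scipy, OpenCV 4.12 (cv2) and the standard library are available. Lean on these libraries where they do the work, as an engineer would, in place of code of your own. Each camera call takes 0.05 s, during which the arm holds its last target.

## Working session

There is one attempt and no reset: what is moved stays moved. The work goes in short steps, Python scripts to look and compute and a tool call to move; the robot and the scene stay as the last step left them, time stands still between calls to the robot, and variables do not carry over. Pictures are saved under pics/ and viewed, and the job is handed in when it is done.

Besides the shell and the picture viewer there is one more tool, called after ">>>" by a JSON object that holds its "name" and its "arguments", one argument or row to a line. step_arm: Moves the arm, as the interface text tells. Its arguments: {"type":"object","properties":{"targets":{"type":"array"},"grip_force":{"type":"number"}},"required":["targets"]}

```bash
mkdir -p pics; cat > h.py <<'E'
import numpy as np, cv2
from bench import get_state, cams, ticket
def snap(n,name):
    im=cams.camera(n); cv2.imwrite(f'pics/{name}.png',im[:,:,::-1]); return im
def P(n):
    p=cams.camera_params(n); return np.array(p['K']),np.array(p['R']),np.array(p['t'])
def ray(n,u,v,z):
    K,R,t=P(n); c=-R.T@t; d=R.T@np.linalg.inv(K)@np.array([u,v,1.]); return c+d*(z-c[2])/d[2]
def proj(n,X):
    K,R,t=P(n); x=K@(R@np.array(X,float)+t); return x[:2]/x[2]
E
python3 - <<'E'
from h import *
for n in('scene','top'):
    im=snap(n,n+'0'); K,R,t=P(n); print(n,K.round(1).tolist(),(-R.T@t).round(3),R.round(3).tolist())
    cv2.imwrite(f'pics/{n}0b.png',cv2.resize(im[:,:,::-1],(800,600),interpolation=cv2.INTER_CUBIC))
s=get_state(); print(s)
E
```

```text
scene [[392.0, 0.0, 261.1], [0.0, 392.0, 190.2], [0.0, 0.0, 1.0]] [ 1.211 -0.088  1.013] [[-0.013, 1.0, -0.004], [0.821, 0.008, -0.571], [-0.571, -0.01, -0.821]]
top [[350.4, 0.0, 253.5], [0.0, 350.4, 194.4], [0.0, 0.0, 1.0]] [ 0.47  -0.114  1.302] [[0.022, -1.0, 0.002], [-0.998, -0.022, -0.062], [0.062, -0.0, -0.998]]
{'clock': 0.1, 'joint_pos': array([ 1.03962056e+00,  3.13401630e-01,  1.49831567e+00, -8.97840012e-06,
        1.33099450e+00, -2.23412629e-01]), 'qvel': array([-0.00159743, -0.00165024, -0.00215922,  0.00178157, -0.00016139,
        0.00099829]), 'joint_torque': array([ 2.36332256e-03, -4.02815902e+01, -2.52642918e+01,  6.94978796e-02,
        3.43001308e-02, -4.62871128e-05]), 'tool_pos': array([0.15896367, 0.50016721, 0.26023151]), 'tcp_rot': array([-1.78641833,  1.56967714, -2.09417933]), 'ft_force': array([ 0.26123626, -0.21966575,  0.16466585]), 'wrist_torque': array([-0.00464085,  0.02183564, -0.00143636]), 'grip_width': 0.08806716869975258}
```

View pics/top0b.png

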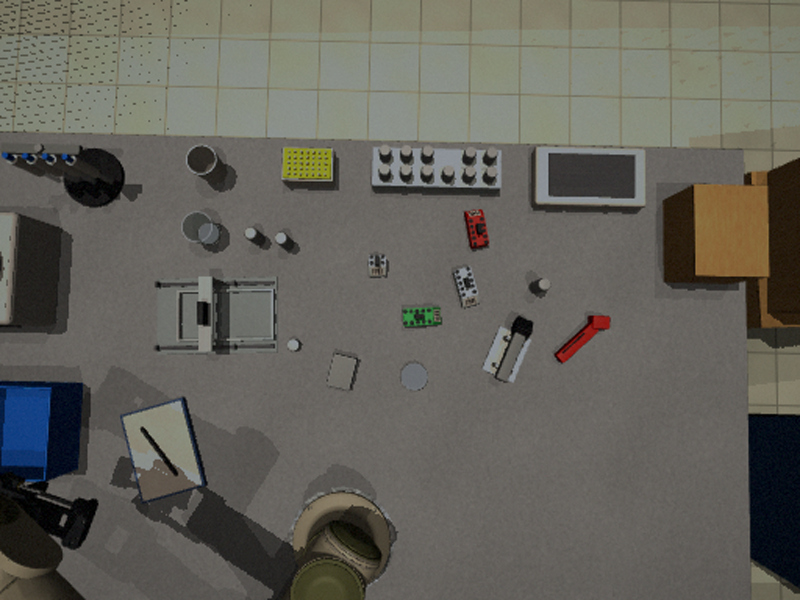

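View pics/scene0b.png

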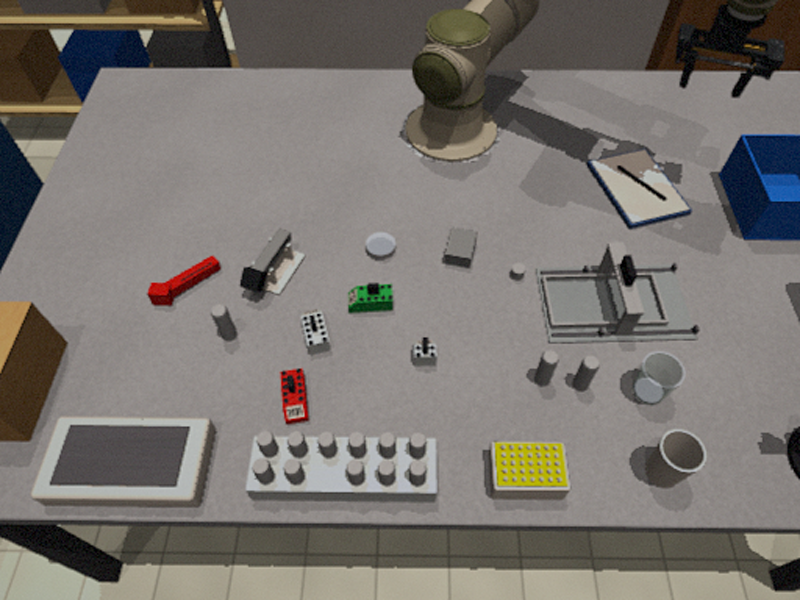

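Candidates, in the 800-px top view:
- **Grey blocks:** a small one at (377,265) and a longer one at (467,285).
- **Look-alike blocks to avoid:** green at (421,316) and red at (477,229).
- **Scanners:** the grey one in its cradle at (512,350), and a red decoy at (583,338).
- **Bar:** across the tray at (204,313).

Next I'll check these in close crops.

```bash
python3 - <<'E'
from h import *
im=cv2.imread('pics/top0.png')
a=cv2.resize(im[150:265,225:365],None,fx=5.7,fy=5.2,interpolation=cv2.INTER_CUBIC)
cv2.imwrite('pics/c1.png',a)
b=cv2.resize(im[165:235,90:200],None,fx=7,fy=7,interpolation=cv2.INTER_CUBIC)
cv2.imwrite('pics/c2.png',b)
im=cv2.imread('pics/scene0.png')
cv2.imwrite('pics/c3.png',cv2.resize(im[140:250,145:285],None,fx=5.4,fy=5.4,interpolation=cv2.INTER_CUBIC))
E
```

```text
(no output)
```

View pics/c1.png

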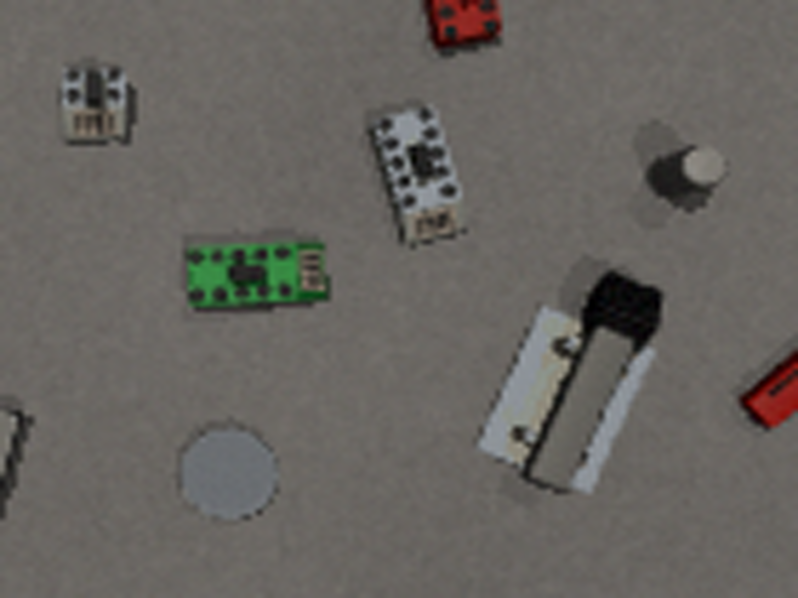

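View pics/c2.png

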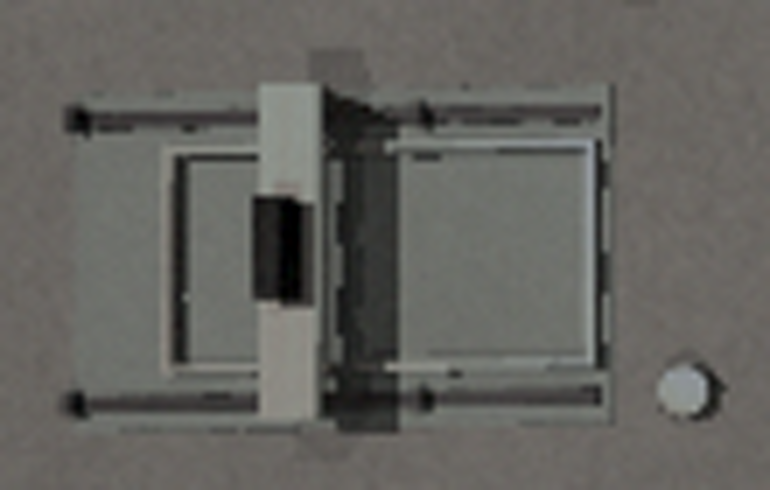

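View pics/c3.png

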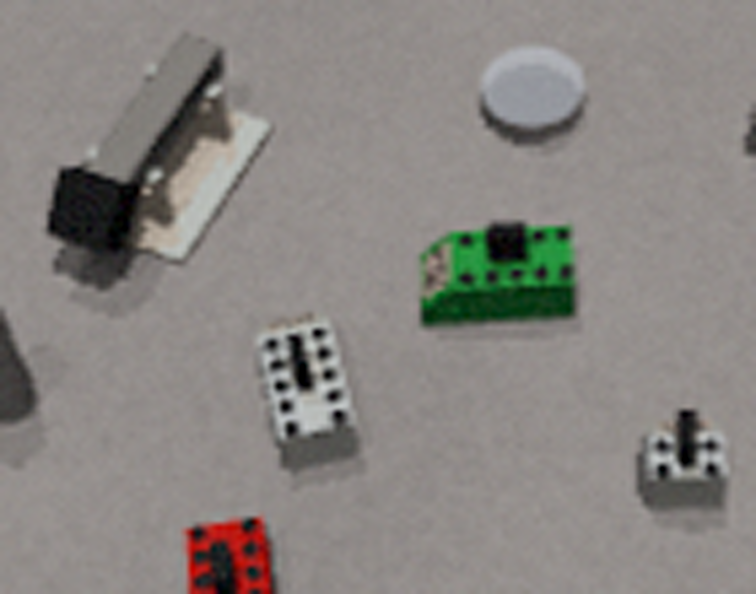

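```bash
python3 - <<'E'
from h import *
def c1(U,V,z): return ray('top',225+(U+.5)/5.7-.5,150+(V+.5)/5.2-.5,z)[:2].round(4)
def c2(U,V,z): return ray('top',90+(U+.5)/7-.5,165+(V+.5)/7-.5,z)[:2].round(4)
print('plate TL,TR,BR,BL',c2(75,85,.002),c2(614,84,.002),c2(614,422,.002),c2(76,430,.002))
print('rim',c2(163,147,.018),c2(600,142,.018),c2(600,370,.018),c2(163,374,.018))
print('bar',c2(258,85,.088),c2(322,85,.088),c2(322,418,.088),c2(258,418,.088))
print('grip top',c2(253,197,.122),c2(281,197,.122),c2(281,302,.122),c2(253,302,.122))
print('A top TL TR',c1(65,66,.036),c1(126,66,.036),'lower',c1(128,142,.016),c1(65,142,.016))
print('A label',c1(95,122,.026))
print('D',c1(368,122,.036),c1(430,103,.036),'low',c1(461,232,.016),c1(408,245,.016))
print('D label',c1(434,221,.026))
print('handle',c1(530,478,.062),c1(580,490,.062),c1(634,345,.062),c1(586,330,.062))
print('foot',c1(545,307,.006),c1(655,350,.006),c1(590,492,.006),c1(480,445,.006))
for n,u,v,z in [('tube',703,166,.088),('petri',229,470,.02)]: print(n,c1(u,v,z))
print('cap',c2(685,389,.026)); 
f=.64
for n,u,v,z in [('tube2',284,237,.088),('tube3',252,232,.088),('beaker',198,224,.085),('tip',342,370,.035),('tube1',542,285,.088)]: print(n,ray('top',u*f,v*f,z).round(3))
from scipy.spatial.transform import Rotation as Ro
s=get_state();print(Ro.from_euler('xyz',s['tcp_rot']).as_matrix().round(3))
E
```

```text
plate TL,TR,BR,BL [0.6039 0.4583] [0.6108 0.1715] [0.4316 0.1652] [0.4211 0.4488]
rim [0.5706 0.4035] [0.5783 0.1743] [0.4589 0.17  ] [0.4518 0.3979]
bar [0.5971 0.3295] [0.5978 0.2977] [0.4329 0.2907] [0.4322 0.3222]
grip top [0.5393 0.3171] [0.5396 0.3036] [0.489  0.3014] [0.4887 0.3149]
A top TL TR [ 0.6642 -0.0476] [ 0.665  -0.0866] lower [ 0.6138 -0.0887] [ 0.6129 -0.048 ]
A label [ 0.6264 -0.0674]
D [ 0.629  -0.2418] [ 0.6433 -0.2811] low [ 0.5547 -0.305 ] [ 0.5447 -0.271 ]
D label [ 0.5614 -0.2861]
handle [ 0.3859 -0.3429] [ 0.3785 -0.3739] [ 0.4771 -0.4064] [ 0.4866 -0.3766]
foot [ 0.5031 -0.3617] [ 0.4742 -0.4333] [ 0.3731 -0.3921] [ 0.4046 -0.3207]
tube [ 0.5975 -0.4415]
petri [ 0.3843 -0.1586]
cap [0.4501 0.1238]
tube2 [0.689 0.14  0.088]
tube3 [0.699 0.212 0.088]
beaker [0.715 0.335 0.085]
tip [0.393 0.007 0.035]
tube1 [ 0.594 -0.438  0.088]
[[-0.001  0.303  0.953]
 [-0.001  0.953 -0.303]
 [-1.    -0.001 -0.   ]]
```

>>> {"name": "step_arm", "arguments": {
  "targets": [
    [0,0,0.035,0.0355,-0.0191,0,1],
    [0,0,0.035,0.0355,-0.0191,0,1],
    [0,0,0.035,0.0355,-0.0191,0,1],
    [0,0,0.035,0.0355,-0.0191,0,1],
    [0,0,0.035,0.0355,-0.0191,-0.01,1],
    [0,0,0.035,0.0355,-0.0191,-0.01,1],
    [0,0,0.035,0.0355,-0.0191,-0.01,1],
    [0,0,0.035,0.0355,-0.0191,-0.01,1],
    [0,0,0.035,0.0355,-0.0191,-0.01,1],
    [0,0,0.03,0.0355,-0.0191,-0.01,1]
  ],
  "grip_force": 20
}}

```text
clock: 1.1
tool_pos: [0.5153, 0.3083, 0.2]
tcp_rot: [-2.906, 1.57, -2.868]
ft_force: [-0.2, 0.5, 0.8]
grip_width: 0.0885
```

>>> {"name": "step_arm", "arguments": {
  "targets": [
    [0,0,0,0,0,0,1],
    [0,0,0,0,0,0,1]
  ]
}}

```text
clock: 1.3
tool_pos: [0.5141, 0.3089, 0.2]
tcp_rot: [-2.993, 1.569, -2.958]
ft_force: [-0.6, 0.1, -0.7]
grip_width: 0.088
```

>>> {"name": "step_arm", "arguments": {
  "targets": [
    [0,0,0,0,0,-0.03,1],
    [0,0,0,0,0,-0.03,1],
    [0,0,0,0,0,-0.024,1],
    [0,0,0,0,0,0,0.1],
    [0,0,0,0,0,0,0.1],
    [0,0,0,0,0,0,0],
    [0,0,0,0,0,0,0],
    [0,0,0,0,0,0,0],
    [0,0,0,0,0,0,0]
  ]
}}

```text
clock: 2.2
tool_pos: [0.5142, 0.3094, 0.1172]
tcp_rot: [0.327, 1.57, 0.364]
ft_force: [-0.1, 0.5, 0.7]
grip_width: 0.0424
```

>>> {"name": "step_arm", "arguments": {
  "targets": [
    [0,0,0,0,0,0,0],
    [0,0,0,0,0,0,0],
    [0,0,0,0,0,0,0],
    [0,0,0,0,0,0,0],
    [0,0,0,0,0,0,0],
    [0,0,0,0,0,0,0],
    [0,0,0,0,0,0,0]
  ]
}}

```text
clock: 2.9
tool_pos: [0.5141, 0.3093, 0.1167]
tcp_rot: [0.097, 1.571, 0.134]
ft_force: [-0.0, -0.7, -0.2]
grip_width: 0.0141
```

>>> {"name": "step_arm", "arguments": {
  "targets": [
    [0,0,0,-0.0007,0.02,0,0],
    [0,0,0,-0.0007,0.02,0,0],
    [0,0,0,-0.0007,0.02,0,0],
    [0,0,0,-0.0007,0.02,0,0],
    [0,0,0,-0.0007,0.02,0,0],
    [0,0,0,-0.0004,0.01,0,0],
    [0,0,0,0,0.004,0,0],
    [0,0,0,0,0.003,0,0],
    [0,0,0,0,0,0,0]
  ]
}}

```text
clock: 3.8
tool_pos: [0.5094, 0.4265, 0.1167]
tcp_rot: [2.995, 1.569, 3.032]
ft_force: [-6.2, 2.3, 2.6]
grip_width: 0.0137
```

>>> {"name": "step_arm", "arguments": {
  "targets": [
    [0,0,0,-0.0004,0.002,0,0],
    [0,0,0,-0.0001,0.002,0,0],
    [0,0,0,-0.0001,0.002,0,0],
    [0,0,0,0,0,0,0]
  ]
}}

```text
clock: 4.2
tool_pos: [0.5091, 0.432, 0.1167]
tcp_rot: [-2.971, 1.569, -2.934]
ft_force: [-4.6, -0.4, 1.5]
grip_width: 0.0136
```

>>> {"name": "step_arm", "arguments": {
  "targets": [
    [0,0,0,-0.0002,0.002,0,0],
    [0,0,0,-0.0001,0.002,0,0],
    [0,0,0,-0.0001,0.002,0,0],
    [0,0,0,0,0,0,0]
  ]
}}

```text
clock: 4.6
tool_pos: [0.5092, 0.4324, 0.1165]
tcp_rot: [-2.005, 1.557, -1.97]
ft_force: [-10.1, -32.4, 13.3]
grip_width: 0.0137
```

>>> {"name": "step_arm", "arguments": {
  "targets": [
    [0,0,0,0.0002,-0.005,0,0],
    [0,0,0,0,0,0,0.5],
    [0,0,0,0,0,0,0.6],
    [0,0,0,0,0,0,0.6],
    [0,0,0,0,0,0,0.6],
    [0,0,0,0,0,0.04,0.6],
    [0,0,0,0,0,0.04,0.6],
    [0,0,0,0,0,0.04,1]
  ]
}}

```text
clock: 5.4
tool_pos: [0.5092, 0.4334, 0.2382]
tcp_rot: [-2.555, 1.571, -2.518]
ft_force: [0.6, 0.1, 0.5]
grip_width: 0.0586
```

```bash
python3 - <<'E'
from h import *
im=snap('top','top1')[:,:,::-1]
cv2.imwrite('pics/d1.png',cv2.resize(im[165:250,80:200],None,fx=6.6,fy=6.6,interpolation=cv2.INTER_CUBIC))
cv2.imwrite('pics/d2.png',cv2.resize(im[195:250,300:355],None,fx=10,fy=10,interpolation=cv2.INTER_CUBIC))
im=snap('scene','scene1')[:,:,::-1]
cv2.imwrite('pics/d3.png',cv2.resize(im[140:195,145:205],None,fx=10,fy=10,interpolation=cv2.INTER_CUBIC))
E
```

```text
(no output)
```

View pics/d1.png

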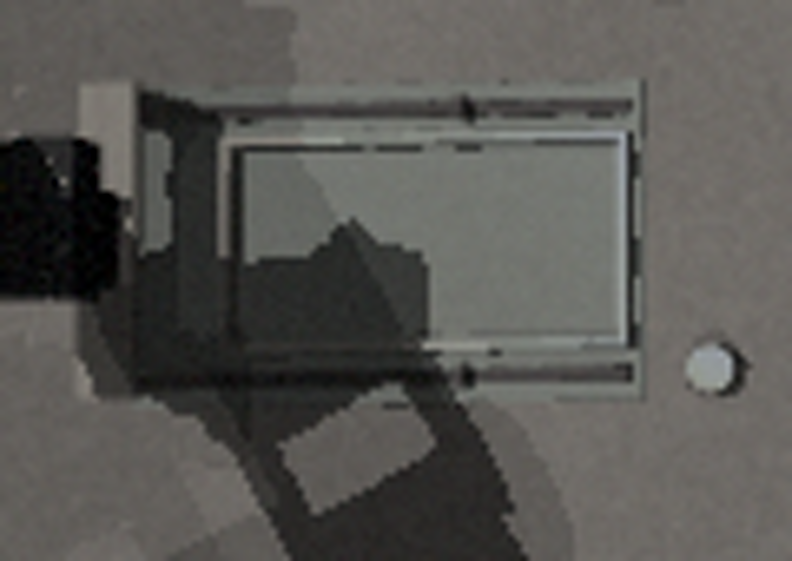

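View pics/d2.png

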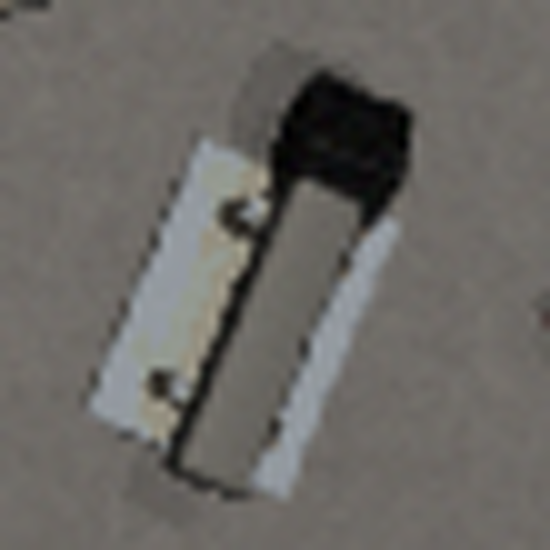

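View pics/d3.png

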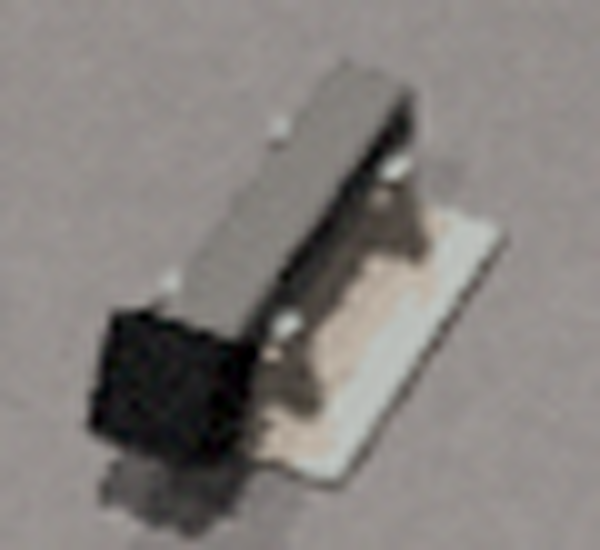

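```bash
python3 - <<'E'
from h import *
def c(U,V,z): return ray('top',300+(U+.5)/10-.5,195+(V+.5)/10-.5,z)[:2].round(4)
def s(U,V,z): return ray('scene',145+(U+.5)/10-.5,140+(V+.5)/10-.5,z)[:2].round(4)
def an(a,b): d=b-a; return np.arctan2(d[1],d[0]).round(3), np.hypot(*d).round(4)
def sh(n,f,p,z):
    q=[f(*x,z) for x in p]; print(n,[x.tolist() for x in q],[an(q[i],q[(i+1)%4]) for i in range(4)],'mean',np.mean(q,0).round(4))
sh('handle top',c,[(185,462),(298,182),(363,203),(250,490)],.062)
sh('foot top',c,[(92,410),(203,140),(402,225),(288,497)],.006)
sh('handle scene',s,[(345,62),(175,303),(242,335),(412,95)],.062)
# foot scene edge
q=[s(505,232,.006),s(335,485,.006)]; print('foot scene +y edge',q,an(*q))
# cheek tips white: two each side, z=.052
for p in [(282,125),(172,283),(398,165),(288,322)]: print('cheek',s(*p,.052))
for p in [(262,205),(178,385)]: print('cheek top',c(*p,.052))
E
```

```text
handle top [[0.3886, -0.3446], [0.4878, -0.3835], [0.4809, -0.4065], [0.3793, -0.3675]] [(np.float64(-0.374), np.float64(0.1066)), (np.float64(-1.862), np.float64(0.024)), (np.float64(2.775), np.float64(0.1088)), (np.float64(1.185), np.float64(0.0247))] mean [ 0.4342 -0.3755]
foot top [[0.4032, -0.3206], [0.5034, -0.3604], [0.4736, -0.4342], [0.373, -0.393]] [(np.float64(-0.378), np.float64(0.1078)), (np.float64(-1.955), np.float64(0.0796)), (np.float64(2.753), np.float64(0.1087)), (np.float64(1.176), np.float64(0.0784))] mean [ 0.4383 -0.377 ]
handle scene [[0.378, -0.3656], [0.4762, -0.4048], [0.4884, -0.3824], [0.3917, -0.3423]] [(np.float64(-0.38), np.float64(0.1057)), (np.float64(1.072), np.float64(0.0255)), (np.float64(2.748), np.float64(0.1047)), (np.float64(-2.102), np.float64(0.027))] mean [ 0.4336 -0.3738]
foot scene +y edge [array([ 0.4024, -0.3194]), array([ 0.5047, -0.3618])] (np.float64(-0.393), np.float64(0.1107))
cheek [ 0.3961 -0.3852]
cheek [ 0.4607 -0.4104]
cheek [ 0.4124 -0.3459]
cheek [ 0.4756 -0.372 ]
cheek top [ 0.4795 -0.3729]
cheek top [ 0.4151 -0.3437]
```

>>> {"name": "step_arm", "arguments": {
  "targets": [
    [0,0,-0.021,-0.0036,-0.0405,0,1],
    [0,0,-0.021,-0.0036,-0.0405,0,1],
    [0,0,-0.021,-0.0036,-0.0405,0,1],
    [0,0,-0.021,-0.0036,-0.0405,0,1],
    [0,0,-0.021,-0.0036,-0.0405,0,1],
    [0,0,-0.021,-0.0036,-0.0405,0,1],
    [0,0,-0.021,-0.0036,-0.0405,0,1],
    [0,0,-0.021,-0.0036,-0.0405,0,1],
    [0,0,-0.021,-0.0036,-0.0405,0,1],
    [0,0,-0.021,-0.0036,-0.0405,0,1]
  ]
}}

```text
clock: 6.5
tool_pos: [0.4728, 0.0269, 0.2362]
tcp_rot: [-3.112, 1.57, 2.998]
ft_force: [0.5, 0.2, -0.7]
grip_width: 0.0879
```

>>> {"name": "step_arm", "arguments": {
  "targets": [
    [0,0,-0.021,-0.0036,-0.0405,0,1],
    [0,0,-0.021,-0.0036,-0.0405,0,1],
    [0,0,-0.021,-0.0036,-0.0405,0,1],
    [0,0,-0.021,-0.0036,-0.0405,0,1],
    [0,0,-0.021,-0.0036,-0.0405,0,1],
    [0,0,-0.021,-0.0036,-0.0405,0,1],
    [0,0,-0.021,-0.0036,-0.0405,0,1],
    [0,0,-0.021,-0.0036,-0.0405,0,1],
    [0,0,-0.021,-0.0036,-0.0405,0,1],
    [0,0,-0.021,-0.0036,-0.0405,0,1]
  ]
}}

```text
clock: 7.5
tool_pos: [0.4369, -0.3781, 0.2359]
tcp_rot: [2.5, 1.57, 2.117]
ft_force: [0.4, -0.1, 0.6]
grip_width: 0.0882
```

>>> {"name": "step_arm", "arguments": {
  "targets": [
    [0,0,0,0,0,-0.02,1],
    [0,0,0,0,0,-0.02,1],
    [0,0,0,0,0,-0.02,1],
    [0,0,0,0,0,0,1],
    [0,0,0,0,0,0,1]
  ]
}}

```text
clock: 8.0
tool_pos: [0.4375, -0.3766, 0.1769]
tcp_rot: [2.811, 1.571, 2.428]
ft_force: [0.7, 0.4, -0.5]
grip_width: 0.0879
```

```bash
cat >> h.py <<'E'
from scipy.spatial.transform import Rotation as Ro
def st():
    s=get_state(); M=Ro.from_euler('xyz',s['tcp_rot']).as_matrix()
    print('t',s['clock'],'pos',np.round(s['tool_pos'],4),'yang',np.arctan2(M[1,1],M[0,1]).round(4),'xax',M[:,0].round(3),'j6',s['joint_pos'][5].round(2),'F',np.round(s['ft_force'],1),'w',s['grip_width'])
E
python3 -c "
from h import *
st()"
```

```text
t 8.0 pos [ 0.4375 -0.3766  0.1769] yang 1.1882 xax [-0.  0. -1.] j6 -2.1 F [ 0.7  0.4 -0.5] w 0.08793462854466619
```

>>> {"name": "step_arm", "arguments": {
  "targets": [
    [0,0,-0.143,0,0,0,1],
    [0,0,-0.143,0,0,0,1],
    [0,0,-0.143,0,0,0,1],
    [0,0,-0.143,0,0,0,1],
    [0,0,-0.143,0,0,0,1],
    [0,0,-0.143,0,0,0,1],
    [0,0,-0.143,0,0,0,1],
    [0,0,-0.143,0,0,0,1],
    [0,0,-0.143,0,0,0,1],
    [0,0,-0.143,0,0,0,1]
  ]
}}

```text
clock: 9.0
tool_pos: [0.4378, -0.3769, 0.1781]
tcp_rot: [0.903, 1.568, -0.915]
ft_force: [0.4, -0.3, -1.0]
grip_width: 0.0882
```

>>> {"name": "step_arm", "arguments": {
  "targets": [
    [0,0,-0.143,0,0,0,1],
    [0,0,-0.143,0,0,0,1],
    [0,0,-0.143,0,0,0,1],
    [0,0,-0.143,0,0,0,1],
    [0,0,-0.143,0,0,0,1],
    [0,0,-0.143,0,0,0,1],
    [0,0,-0.143,0,0,0,1],
    [0,0,-0.143,0,0,0,1],
    [0,0,-0.143,0,0,0,1],
    [0,0,-0.143,0,0,0,1]
  ]
}}

```text
clock: 10.0
tool_pos: [0.4378, -0.377, 0.1781]
tcp_rot: [2.332, 1.569, -0.917]
ft_force: [-1.4, 0.5, -1.3]
grip_width: 0.0881
```

>>> {"name": "step_arm", "arguments": {
  "targets": [
    [0,0,-0.143,0,0,0,1],
    [0,0,-0.138,0,0,0,1],
    [0,0,0,0,0,0,1],
    [0,0,0,0,0,0,1]
  ]
}}

```text
clock: 10.4
tool_pos: [0.4376, -0.3769, 0.1775]
tcp_rot: [2.601, 1.569, -0.919]
ft_force: [-0.5, 0.1, -0.5]
grip_width: 0.088
```

```bash
python3 -c "
from h import *
st()"
```

```text
t 10.4 pos [ 0.4376 -0.3769  0.1775] yang -1.9492 xax [ 0.001 -0.001 -1.   ] j6 1.04 F [-0.5  0.1 -0.5] w 0.0880114770653161
```

>>> {"name": "step_arm", "arguments": {
  "targets": [
    [0,0,0,0,0,-0.03,1],
    [0,0,0,0,0,-0.03,1],
    [0,0,0,0,0,-0.03,1],
    [0,0,0,0,0,-0.02,1],
    [0,0,0,0,0,-0.014,1],
    [0,0,0,0,0,0,0.4],
    [0,0,0,0,0,0,0.2],
    [0,0,0,0,0,0,0],
    [0,0,0,0,0,0,0],
    [0,0,0,0,0,0,0]
  ],
  "grip_force": 25
}}

```text
clock: 11.4
tool_pos: [0.4375, -0.3769, 0.0534]
tcp_rot: [2.639, 1.57, -0.885]
ft_force: [0.1, 0.1, -0.5]
grip_width: 0.0506
```

>>> {"name": "step_arm", "arguments": {
  "targets": [
    [0,0,0,0,0,0,0],
    [0,0,0,0,0,0,0],
    [0,0,0,0,0,0,0],
    [0,0,0,0,0,0,0],
    [0,0,0,0,0,0,0]
  ]
}}

```text
clock: 11.9
tool_pos: [0.4374, -0.3767, 0.0528]
tcp_rot: [1.081, 1.571, -2.442]
ft_force: [0.4, -0.2, 0.9]
grip_width: 0.0283
```

```bash
python3 -c "
from h import *
st()"
```

```text
t 11.9 pos [ 0.4374 -0.3767  0.0528] yang -1.953 xax [-0. -0. -1.] j6 1.04 F [ 0.4 -0.2  0.9] w 0.028271847915029902
```

>>> {"name": "step_arm", "arguments": {
  "targets": [
    [0,0,0,0,0,0.01,0],
    [0,0,0,0,0,0.02,0],
    [0,0,0,0,0,0.03,0],
    [0,0,0,0,0,0.03,0],
    [0,0,0,0,0,0.03,0],
    [0,0,0,0,0,0,0],
    [0,0,0,0,0,0,0]
  ]
}}

```text
clock: 12.6
tool_pos: [0.4372, -0.3765, 0.1726]
tcp_rot: [2.206, 1.571, -1.317]
ft_force: [-0.2, 0.1, -2.0]
grip_width: 0.0278
```

```bash
python3 - <<'E'
from h import *
st()
im=snap('top','top2')[:,:,::-1]
cv2.imwrite('pics/e1.png',cv2.resize(im[150:265,225:365],None,fx=5.5,fy=5.2,interpolation=cv2.INTER_CUBIC))
im=snap('scene','scene2')[:,:,::-1]
cv2.imwrite('pics/e2.png',cv2.resize(im[110:250,145:295],None,fx=5.2,fy=4.2,interpolation=cv2.INTER_CUBIC))
E
```

```text
t 12.6 pos [ 0.4372 -0.3765  0.1726] yang -1.953 xax [ 0. -0. -1.] j6 1.04 F [-0.2  0.1 -2. ] w 0.027835217853312312
```

View pics/e1.png

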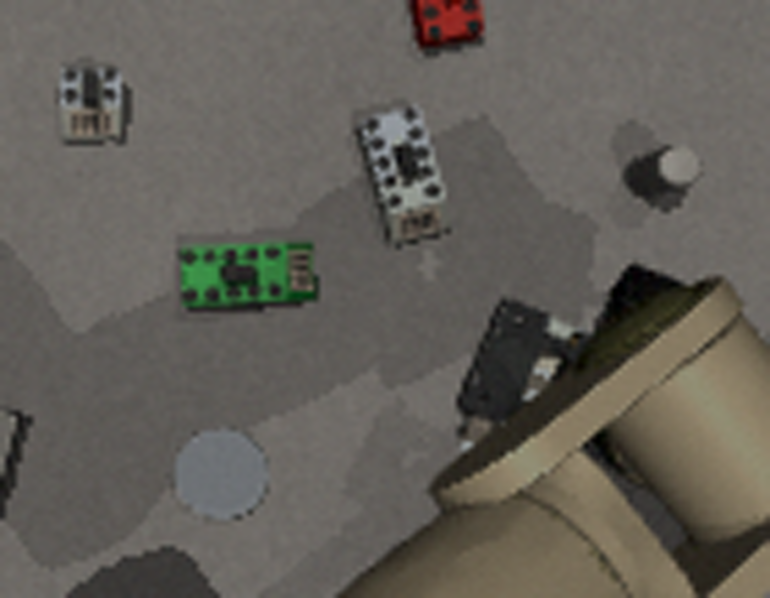

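View pics/e2.png

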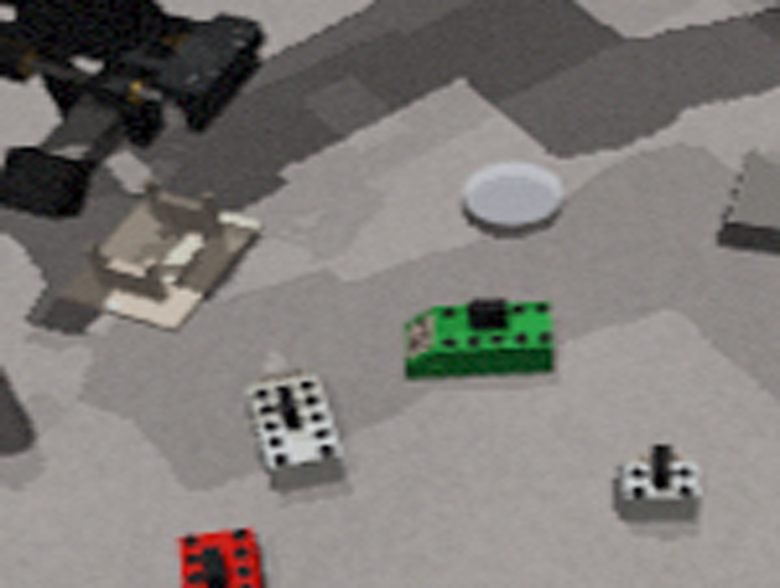

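```bash
python3 - <<'E'
from h import *
def s(U,V,z): return ray('scene',145+(U+.5)/5.2-.5,110+(V+.5)/4.2-.5,z)[:2]
def t(U,V,z): return ray('top',225+(U+.5)/5.5-.5,150+(V+.5)/5.2-.5,z)[:2]
for n,f,a,b,L in [('A s',s,(622,496),(699,494),.046),('A t',t,(61,66),(123,66),.046),('D s',s,(271,473),(343,456),.088),('D t',t,(356,122),(414,102),.088)]:
    P1,P2=f(*a,.036),f(*b,.036); m=(P1+P2)/2; d=P1-P2 if P1[1]>P2[1] else P2-P1
    yaw=np.arctan2(d[1],d[0])-np.pi/2; print(n,m.round(4),'yaw',yaw.round(3),'w',np.hypot(*d).round(4),'c',(m-L/2*np.array([np.cos(yaw),np.sin(yaw)])).round(4))
print('lab A',t(92,124,.026),'lab D',t(419,222,.026))
print('rib A',s(661,453,.062),t(92,75,.062),'rib D',s(283,380,.062))
E
```

```text
A s [ 0.6602 -0.0686] yaw 0.047 w 0.0422 c [ 0.6373 -0.0697]
A t [ 0.6646 -0.067 ] yaw 0.022 w 0.041 c [ 0.6416 -0.0675]
D s [ 0.6383 -0.2645] yaw 0.345 w 0.0411 c [ 0.5969 -0.2794]
D t [ 0.6365 -0.2614] yaw 0.373 w 0.0409 c [ 0.5956 -0.2775]
lab A [ 0.62497952 -0.06765377] lab D [ 0.56065464 -0.28631547]
rib A [ 0.64270243 -0.06874385] [ 0.65437743 -0.06813441] rib D [ 0.5861672  -0.27979872]
```

>>> {"name": "step_arm", "arguments": {
  "targets": [
    [0,0,0.0403,0.0057,0.0306,0,0],
    [0,0,0.0403,0.0057,0.0306,0,0],
    [0,0,0.0403,0.0057,0.0306,0,0],
    [0,0,0.0403,0.0057,0.0306,0,0],
    [0,0,0.0403,0.0057,0.0306,0,0],
    [0,0,0.0403,0.0057,0.0306,0,0],
    [0,0,0.0403,0.0057,0.0306,0,0],
    [0,0,0.0403,0.0057,0.0306,0,0],
    [0,0,0.0403,0.0057,0.0306,0,0],
    [0,0,0.0403,0.0057,0.0306,0,0]
  ]
}}

```text
clock: 13.7
tool_pos: [0.4939, -0.0692, 0.1715]
tcp_rot: [-0.401, 1.568, 2.763]
ft_force: [0.6, -0.8, -1.5]
grip_width: 0.0279
```

>>> {"name": "step_arm", "arguments": {
  "targets": [
    [0,0,0,0,0,-0.02,0],
    [0,0,0,0,0,-0.02,0],
    [0,0,0,0,0,-0.02,0],
    [0,0,0,0,0,-0.019,0],
    [0,0,0,0,0,0,0],
    [0,0,0,0,0,0,0]
  ]
}}

```text
clock: 14.3
tool_pos: [0.4941, -0.0706, 0.0935]
tcp_rot: [-0.409, 1.569, 2.754]
ft_force: [-0.2, -0.2, -1.8]
grip_width: 0.0275
```

```bash
python3 - <<'E'
from h import *
st()
im=snap('top','top3')[:,:,::-1]
cv2.imwrite('pics/f1.png',cv2.resize(im[140:240,200:330],None,fx=6,fy=6,interpolation=cv2.INTER_CUBIC))
im=snap('scene','scene3')[:,:,::-1]
cv2.imwrite('pics/f2.png',cv2.resize(im[110:250,190:320],None,fx=6,fy=4.2,interpolation=cv2.INTER_CUBIC))
E
```

```text
t 14.3 pos [ 0.4941 -0.0706  0.0935] yang -1.5501 xax [-0.001  0.001 -1.   ] j6 1.17 F [-0.2 -0.2 -1.8] w 0.027520196563292687
```

View pics/f1.png

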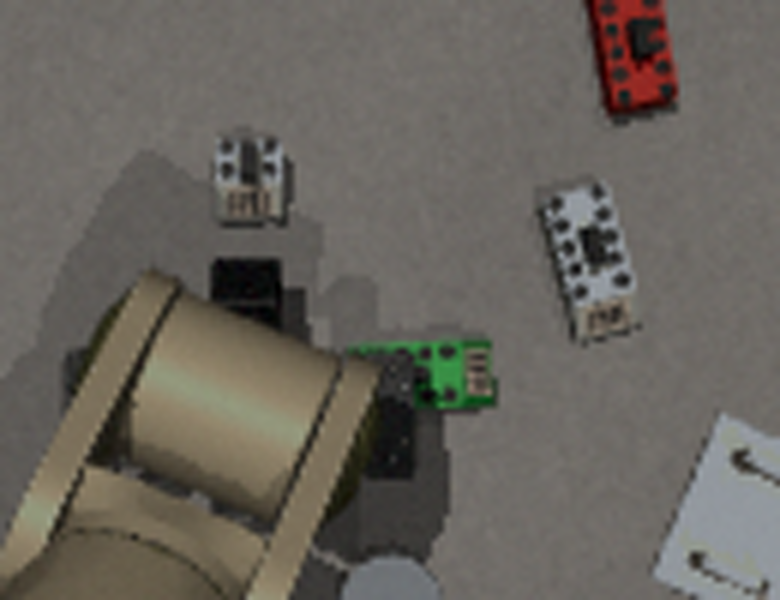

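View pics/f2.png

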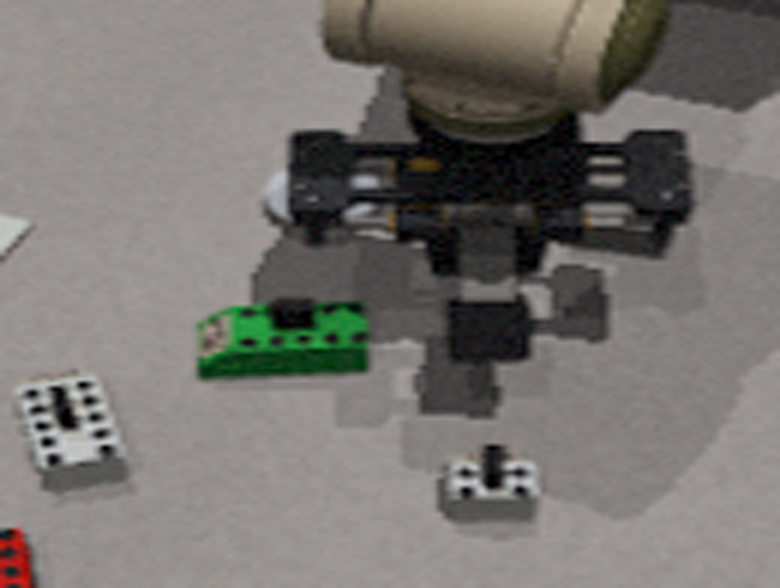

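```bash
python3 - <<'E'
from h import *
def t(U,V,z): return ray('top',200+(U+.5)/6-.5,140+(V+.5)/6-.5,z)[:2].round(4)
for z in (.085,.1,.115): print(z,t(211,260,z),t(281,261,z),'ridge',t(214,307,z),t(281,307,z))
print('lab',t(250,203,.026))
print('red  head front expected x', .4941+.093)
E
```

```text
0.085 [ 0.5841 -0.0477] [ 0.5844 -0.0884] ridge [ 0.5568 -0.0501] [ 0.5576 -0.089 ]
0.1 [ 0.5827 -0.0485] [ 0.583  -0.0887] ridge [ 0.5557 -0.0509] [ 0.5565 -0.0893]
0.115 [ 0.5813 -0.0493] [ 0.5816 -0.089 ] ridge [ 0.5546 -0.0517] [ 0.5555 -0.0896]
lab [ 0.6251 -0.0674]
red  head front expected x 0.5871
```

>>> {"name": "step_arm", "arguments": {
  "targets": [
    [0,0,0,0.002,0,0,0],
    [0,0,0,0,0,0,0],
    [0,0,0,0,0,0,0],
    [0,0,0,0,0,0,0],
    [0,0,0,0,0,0,0],
    [0,0,0,0,0,0,0],
    [0,0,0,0,0,0,0],
    [0,0,0,0,0,0,0],
    [0,0,0,0,0,0,0],
    [0,0,0,0,0,0,0]
  ]
}}

```text
clock: 15.4
tool_pos: [0.4964, -0.0707, 0.0937]
tcp_rot: [-2.386, 1.571, 0.776]
ft_force: [-0.0, 0.8, -2.1]
grip_width: 0.0274
```

>>> {"name": "step_arm", "arguments": {
  "targets": [
    [0,0,0,0,0,0,0],
    [0,0,0,0,0,0,0],
    [0,0,0,0,0,0,0],
    [0,0,0,0,0,0,0]
  ]
}}

```text
clock: 15.8
tool_pos: [0.4964, -0.0707, 0.0937]
tcp_rot: [-0.993, 1.571, 2.17]
ft_force: [0.6, -0.1, -1.9]
grip_width: 0.0279
```

```bash
python3 -c "
from h import *
st()
im=snap('top','top4')[:,:,::-1]
cv2.imwrite('pics/g1.png',cv2.resize(im[150:230,200:330],None,fx=6,fy=6,interpolation=cv2.INTER_CUBIC))"
```

```text
t 15.8 pos [ 0.4964 -0.0707  0.0937] yang -1.55 xax [-0.  0. -1.] j6 1.17 F [ 0.6 -0.1 -1.9] w 0.02791999383465891
```

View pics/g1.png

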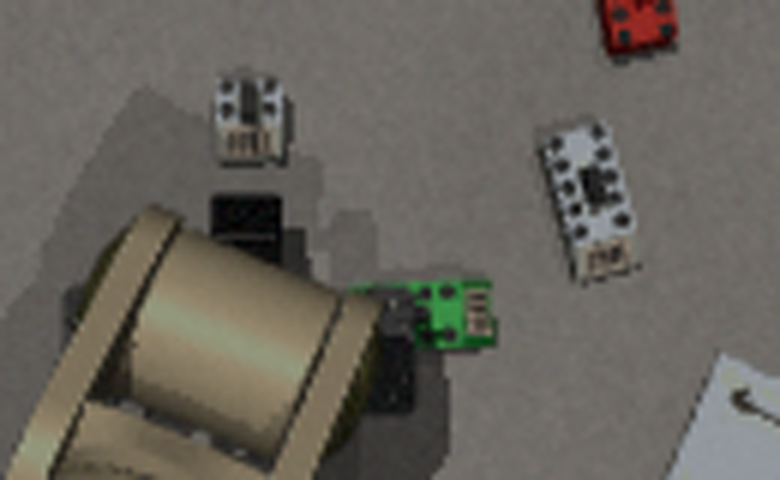

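>>> {"name": "step_arm", "arguments": {
  "targets": [
    [0,0,0,-0.02,0,0.03,0],
    [0,0,0,0,0,0.03,0],
    [0,0,0.037,-0.005,-0.032,0,0],
    [0,0,0.037,-0.005,-0.032,0,0],
    [0,0,0.037,-0.005,-0.032,0,0],
    [0,0,0.037,-0.005,-0.032,0,0],
    [0,0,0.037,-0.005,-0.032,0,0],
    [0,0,0.037,-0.005,-0.032,0,0],
    [0,0,0.037,-0.005,-0.032,0,0],
    [0,0,0.036,-0.0034,-0.0313,0,0]
  ]
}}

```text
clock: 16.85
tool_pos: [0.4375, -0.3273, 0.1537]
tcp_rot: [-1.074, 1.571, 2.385]
ft_force: [0.4, 0.8, -2.2]
grip_width: 0.0276
```

>>> {"name": "step_arm", "arguments": {
  "targets": [
    [0,0,0,0,0,-0.02,0],
    [0,0,0,0,0,-0.02,0],
    [0,0,0,0,0,-0.02,0],
    [0,0,0,0,0,0,0],
    [0,0,0,0,0,0,0]
  ]
}}

```text
clock: 17.35
tool_pos: [0.4381, -0.3261, 0.0942]
tcp_rot: [1.979, 1.571, -0.847]
ft_force: [0.4, 0.4, -1.2]
grip_width: 0.0276
```

```bash
python3 -c "
from h import *
st()
im=snap('top','top5')[:,:,::-1]
cv2.imwrite('pics/g2.png',cv2.resize(im[150:250,240:370],None,fx=6,fy=6,interpolation=cv2.INTER_CUBIC))"
```

```text
t 17.35 pos [ 0.4381 -0.3261  0.0942] yang -1.255 xax [ 0. -0. -1.] j6 0.4 F [ 0.4  0.4 -1.2] w 0.027589530058431812
```

View pics/g2.png

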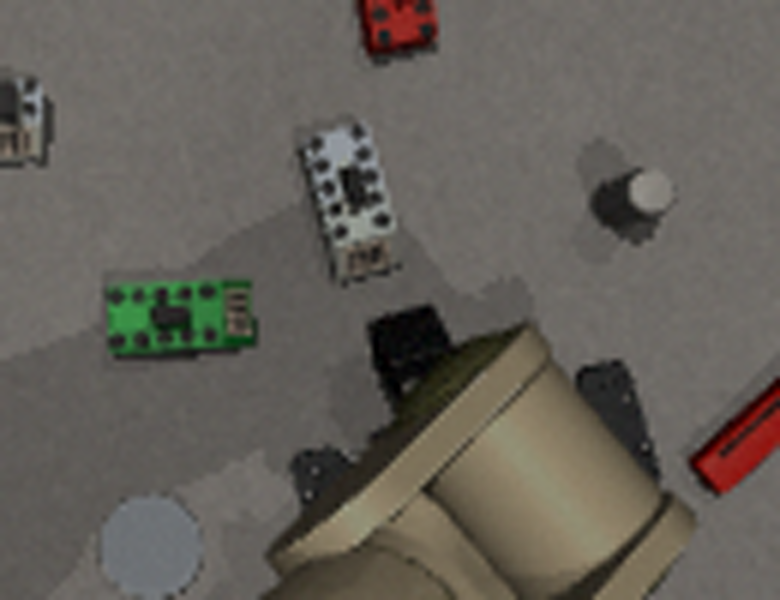

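```bash
python3 - <<'E'
from h import *
def t(U,V,z): return ray('top',240+(U+.5)/6-.5,150+(V+.5)/6-.5,z)[:2]
lab=t(366,258,.026); print('lab',lab.round(4),'blk rear',t(303,140,.036).round(4),t(361,118,.036).round(4),'low',t(338,284,.016).round(4),t(397,268,.016).round(4))
for z in(.085,.1):
    h=(t(368,322,z)+t(436,306,z))/2; d=lab-h
    print(z,h.round(4),'dir',np.arctan2(d[1],d[0]).round(3)); y=.315; print('lateral', (-np.sin(y)*d[0]+np.cos(y)*d[1]).round(4))
E
```

```text
lab [ 0.5596 -0.2856] blk rear [ 0.6296 -0.2451] [ 0.6438 -0.2801] low [ 0.5439 -0.2701] [ 0.5545 -0.3061]
0.085 [ 0.5234 -0.299 ] dir 0.354
lateral 0.0015
0.1 [ 0.5227 -0.2967] dir 0.292
lateral -0.0009
```

>>> {"name": "step_arm", "arguments": {
  "targets": [
    [0,0,0,-0.001,0,0,0],
    [0,0,0,0,0,0,0],
    [0,0,0,0,0,0,0],
    [0,0,0,0,0,0,0],
    [0,0,0,0,0,0,0],
    [0,0,0,0,0,0,0],
    [0,0,0,0,0,0,0],
    [0,0,0,0,0,0,0],
    [0,0,0,0,0,0,0],
    [0,0,0,0,0,0,0]
  ]
}}

```text
clock: 18.4
tool_pos: [0.437, -0.326, 0.0937]
tcp_rot: [-1.64, 1.571, 1.817]
ft_force: [0.4, 0.3, -2.5]
grip_width: 0.0279
```

>>> {"name": "step_arm", "arguments": {
  "targets": [
    [0,0,0,0,0,0,0],
    [0,0,0,0,0,0,0],
    [0,0,0,0,0,0,0]
  ]
}}

```text
clock: 18.7
tool_pos: [0.437, -0.326, 0.0937]
tcp_rot: [1.267, 1.571, -1.559]
ft_force: [-0.1, -0.7, -1.2]
grip_width: 0.0275
```

>>> {"name": "step_arm", "arguments": {
  "targets": [
    [0,0,0,0,0,0.04,0],
    [0,0,0,0,0,0.04,0],
    [0,0,-0.1,0,-0.0073,0,0],
    [0,0,-0.1,0,-0.0073,0,0],
    [0,0,-0.1,0,-0.0073,0,0],
    [0,0,-0.1,0,-0.0073,0,0],
    [0,0,-0.1,0,-0.0073,0,0],
    [0,0,-0.1,0,-0.0073,0,0],
    [0,0,-0.098,0.0004,-0.0069,0,0],
    [0,0,0,0,0,0,0]
  ]
}}

```text
clock: 19.7
tool_pos: [0.4372, -0.3772, 0.1736]
tcp_rot: [1.144, 1.571, -2.381]
ft_force: [-0.1, -0.4, -1.7]
grip_width: 0.0272
```

>>> {"name": "step_arm", "arguments": {
  "targets": [
    [0,0,0,0,0,-0.03,0],
    [0,0,0,0,0,-0.03,0],
    [0,0,0,0,0,0,0],
    [0,0,0,0,0,0,0]
  ]
}}

```text
clock: 20.1
tool_pos: [0.4375, -0.3766, 0.1144]
tcp_rot: [-1.513, 1.571, 1.248]
ft_force: [1.0, -0.2, -0.2]
grip_width: 0.0278
```

```bash
python3 -c "
from h import *
st()
im=snap('scene','scene6')[:,:,::-1]
cv2.imwrite('pics/g3.png',cv2.resize(im[120:200,130:220],None,fx=7,fy=7,interpolation=cv2.INTER_CUBIC))"
```

```text
t 20.1 pos [ 0.4375 -0.3766  0.1144] yang -1.9513 xax [ 0.  0. -1.] j6 1.04 F [ 1.  -0.2 -0.2] w 0.027797062866165092
```

View pics/g3.png

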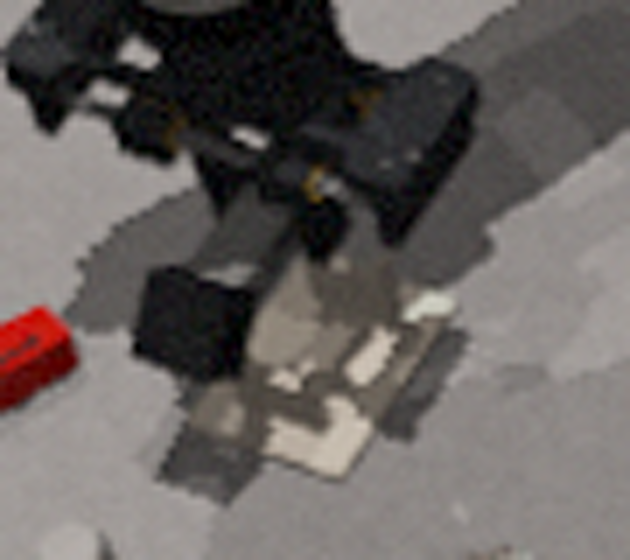

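>>> {"name": "step_arm", "arguments": {
  "targets": [
    [0,0,0,0,0,-0.02,0],
    [0,0,0,0,0,-0.02,0],
    [0,0,0,0,0,-0.01,0],
    [0,0,0,0,0,-0.008,0],
    [0,0,0,0,0,-0.002,0],
    [0,0,0,0,0,0,0]
  ]
}}

```text
clock: 20.75
tool_pos: [0.4376, -0.3769, 0.0543]
tcp_rot: [2.621, 1.57, -0.903]
ft_force: [0.1, -0.5, -1.3]
grip_width: 0.0276
```

>>> {"name": "step_arm", "arguments": {
  "targets": [
    [0,0,0,0,0,-0.0015,0],
    [0,0,0,0,0,0,0],
    [0,0,0,0,0,0,0.5],
    [0,0,0,0,0,0,1],
    [0,0,0,0,0,0,1],
    [0,0,0,0,0,0,1],
    [0,0,0,0,0,0,1],
    [0,0,0,0,0,0,1],
    [0,0,0,0,0,0,1]
  ]
}}

```text
clock: 21.65
tool_pos: [0.4374, -0.3767, 0.0522]
tcp_rot: [-0.325, 1.571, 2.434]
ft_force: [-0.3, 0.4, 1.0]
grip_width: 0.0816
```

>>> {"name": "step_arm", "arguments": {
  "targets": [
    [0,0,0,0,0,0.03,1],
    [0,0,0,0,0,0.03,1],
    [0,0,0,0,0,0.04,1],
    [0,0,0,0,0,0.04,1],
    [0,0,0,0.02,0.04,0.02,1],
    [0,0,0,0.02,0.04,0,1],
    [0,0,0,0.02,0.04,0,1],
    [0,0,0,0.02,0.04,0,1],
    [0,0,0,0,0,0,1]
  ]
}}

```text
clock: 22.55
tool_pos: [0.5189, -0.2125, 0.2124]
tcp_rot: [-1.756, 1.57, 1.009]
ft_force: [-0.1, -0.3, 0.8]
grip_width: 0.0883
```

```bash
python3 -c "
from h import *
st()
im=snap('scene','scene7')[:,:,::-1]
cv2.imwrite('pics/g4.png',cv2.resize(im[140:195,145:205],None,fx=10,fy=10,interpolation=cv2.INTER_CUBIC))
cv2.imwrite('pics/g6.png',cv2.resize(im,(800,600)))
im=snap('top','top7')[:,:,::-1]
cv2.imwrite('pics/g5.png',cv2.resize(im,(800,600)))"
```

```text
t 22.55 pos [ 0.5189 -0.2125  0.2124] yang -1.9478 xax [ 0.     0.001 -1.   ] j6 1.35 F [-0.1 -0.3  0.8] w 0.08827190363763403
```

View pics/g4.png

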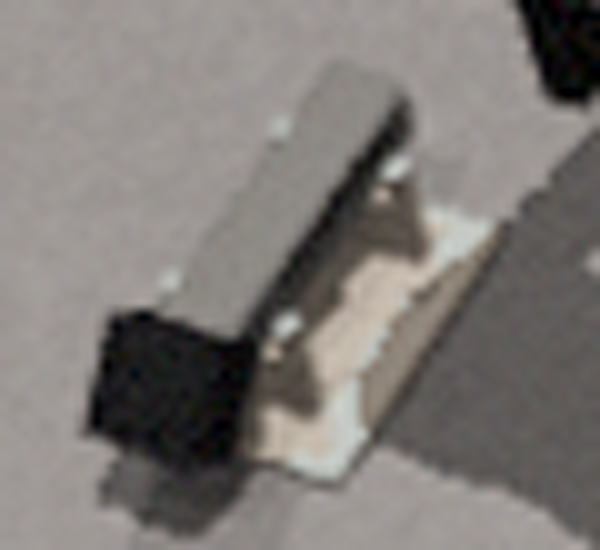

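View pics/g5.png

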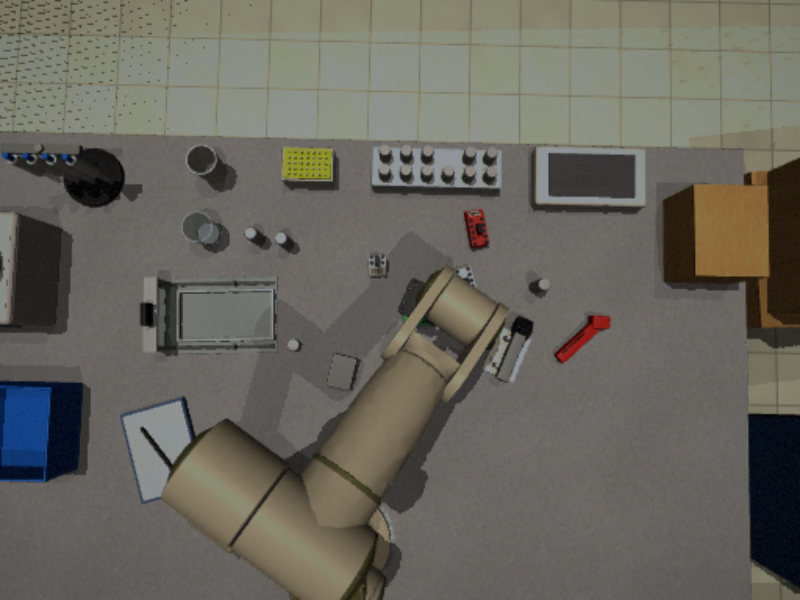

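View pics/g6.png

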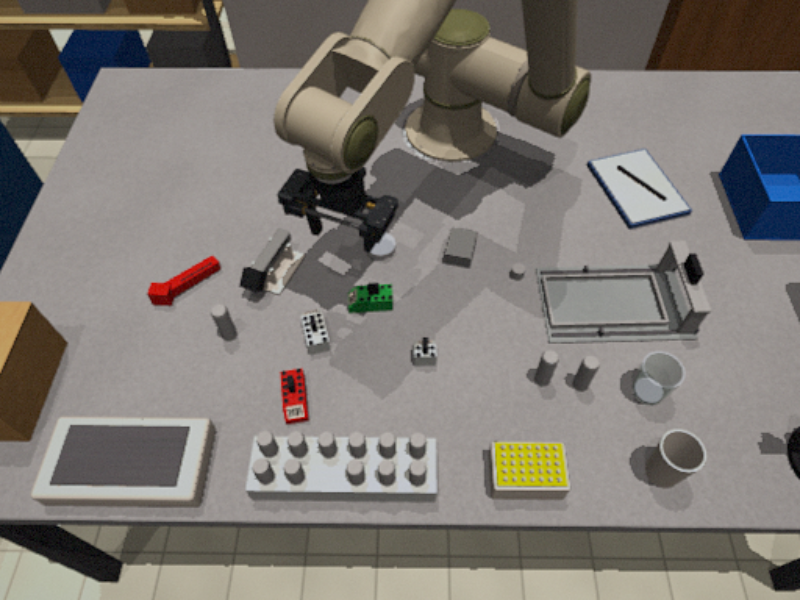

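>>> {"name": "step_arm", "arguments": {
  "targets": [
    [0,0,0.06,0.018,0.021,0,1],
    [0,0,0.06,0.018,0.021,0,1],
    [0,0,0.06,0.018,0.021,0,1],
    [0,0,0.06,0.018,0.021,-0.01,1],
    [0,0,0.06,0.018,0.021,-0.02,1],
    [0,0,0.06,0.018,0.021,-0.02,1],
    [0,0,0.04,0.02,0.019,-0.02,0.6],
    [0,0,0,0,0,0,0.6],
    [0,0,0,0,0,0,0.6]
  ],
  "grip_force": 30
}}

```text
clock: 23.55
tool_pos: [0.6451, -0.073, 0.1419]
tcp_rot: [0.178, 1.57, -2.947]
ft_force: [-0.0, 0.7, 0.0]
grip_width: 0.0664
```

```bash
python3 -c "
from h import *
st()
im=snap('scene','scene8')[:,:,::-1]
cv2.imwrite('pics/k1.png',cv2.resize(im[190:250,240:310],None,fx=9,fy=9,interpolation=cv2.INTER_CUBIC))
im=snap('top','top8')[:,:,::-1]
cv2.imwrite('pics/k2.png',cv2.resize(im[140:220,210:310],None,fx=7,fy=7,interpolation=cv2.INTER_CUBIC))"
```

```text
t 23.55 pos [ 0.6451 -0.073   0.1419] yang -1.5544 xax [-0.001 -0.    -1.   ] j6 1.26 F [-0.   0.7  0. ] w 0.06641725611136148
```

View pics/k1.png

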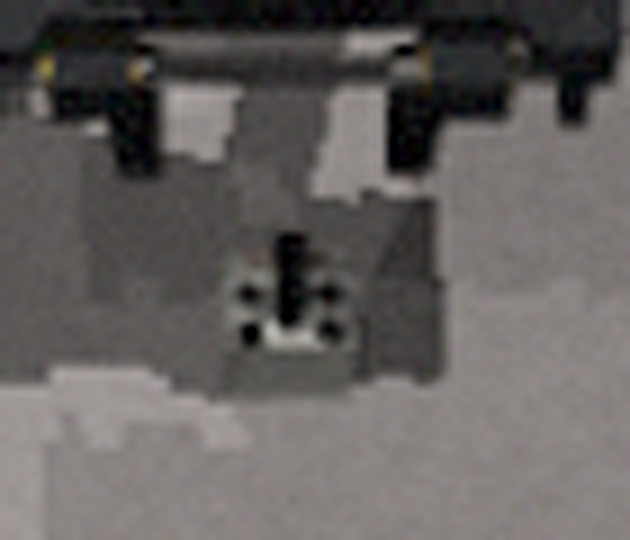

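View pics/k2.png

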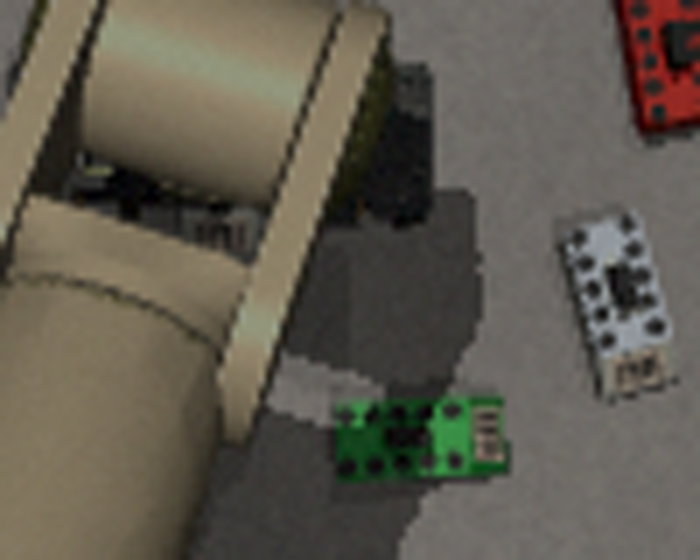

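```bash
python3 - <<'E'
from h import *
def s(U,V,z): return ray('scene',240+(U+.5)/9-.5,190+(V+.5)/9-.5,z)[:2].round(4)
print('rib rear bottom',s(290,326,.036),'rib front top',s(290,234,.062))
print('rear top corners',s(228,352,.036),s(352,352,.036))
print('finger tips', s(138,172,.12),s(410,170,.12))
E
```

```text
rib rear bottom [ 0.6547 -0.0681] rib front top [ 0.6364 -0.0685]
rear top corners [ 0.6643 -0.0877] [ 0.6639 -0.0486]
finger tips [ 0.6503 -0.115 ] [ 0.6488 -0.0338]
```

>>> {"name": "step_arm", "arguments": {
  "targets": [
    [0,0,0,0.001,0.005,-0.02,0.6],
    [0,0,0,0,0,-0.025,0.6],
    [0,0,0,0,0,-0.02,0.6],
    [0,0,0,0,0,-0.015,0.6],
    [0,0,0,0,0,0,0.2],
    [0,0,0,0,0,0,0],
    [0,0,0,0,0,0,0],
    [0,0,0,0,0,0,0],
    [0,0,0,0,0,0,0],
    [0,0,0,0,0,0,0]
  ]
}}

```text
clock: 24.65
tool_pos: [0.6465, -0.0667, 0.0627]
tcp_rot: [2.774, 1.57, -0.35]
ft_force: [-1.4, -1.2, 1.8]
grip_width: 0.0098
```

>>> {"name": "step_arm", "arguments": {
  "targets": [
    [0,0,0,0,0,0,0],
    [0,0,0,0,0,0,0],
    [0,0,0,0,0,0,0]
  ]
}}

```text
clock: 24.95
tool_pos: [0.6465, -0.0667, 0.0626]
tcp_rot: [2.873, 1.57, -0.251]
ft_force: [-0.6, 0.0, 4.8]
grip_width: 0.0096
```

```bash
python3 -c "
from h import *
st()"
```

```text
t 24.95 pos [ 0.6465 -0.0667  0.0626] yang -1.553 xax [ 0.001 -0.    -1.   ] j6 1.27 F [-0.6  0.   4.8] w 0.00955502099292771
```

>>> {"name": "step_arm", "arguments": {
  "targets": [
    [0,0,0,0,0,0.01,0],
    [0,0,0,0,0,0.03,0],
    [0,0,0,0,0,0.03,0],
    [0,0,0,0,0,0.03,0],
    [0,0,0,-0.02,0,0,0],
    [0,0,0,-0.02,0,0,0]
  ]
}}

```text
clock: 25.55
tool_pos: [0.6059, -0.0666, 0.1629]
tcp_rot: [2.903, 1.57, -0.221]
ft_force: [0.1, -0.1, -2.1]
grip_width: 0.0097
```

>>> {"name": "step_arm", "arguments": {
  "targets": [
    [0,0,0.002,-0.0082,0.0294,0,0],
    [0,0,0.002,-0.0082,0.0294,0,0],
    [0,0,0.002,-0.0082,0.0294,0,0],
    [0,0,0.002,-0.0082,0.0294,0,0],
    [0,0,0.002,-0.0082,0.0294,0,0],
    [0,0,0.002,-0.0082,0.0294,0,0],
    [0,0,0.002,-0.0082,0.0294,0,0],
    [0,0,0.002,-0.0082,0.0294,0,0],
    [0,0,0.002,-0.0082,0.0294,0,0],
    [0,0,0.002,-0.0082,0.0294,0,0]
  ]
}}

```text
clock: 26.55
tool_pos: [0.5237, 0.2285, 0.1623]
tcp_rot: [0.095, 1.57, -3.009]
ft_force: [-0.4, 0.2, -1.9]
grip_width: 0.0098
```

>>> {"name": "step_arm", "arguments": {
  "targets": [
    [0,0,0,0,0,-0.02,0],
    [0,0,0,0,0,-0.02,0],
    [0,0,0,0,0,0,0],
    [0,0,0,0,0,0,0]
  ]
}}

```text
clock: 26.95
tool_pos: [0.5244, 0.2273, 0.1227]
tcp_rot: [0.024, 1.571, -3.08]
ft_force: [0.8, 0.3, -1.9]
grip_width: 0.0098
```

```bash
python3 -c "
from h import *
st()
im=snap('scene','scene9')[:,:,::-1]
cv2.imwrite('pics/k3.png',cv2.resize(im[140:240,320:460],None,fx=5.5,fy=5.5,interpolation=cv2.INTER_CUBIC))
print(proj('scene',(.517,.227,.1)),proj('scene',(.517,.227,.0)))"
```

```text
t 26.95 pos [0.5244 0.2273 0.1227] yang -1.5332 xax [-0. -0. -1.] j6 1.74 F [ 0.8  0.3 -1.9] w 0.009835384417831685
[373.34751267 174.55261541] [365.95198274 193.89884192]
```

View pics/k3.png

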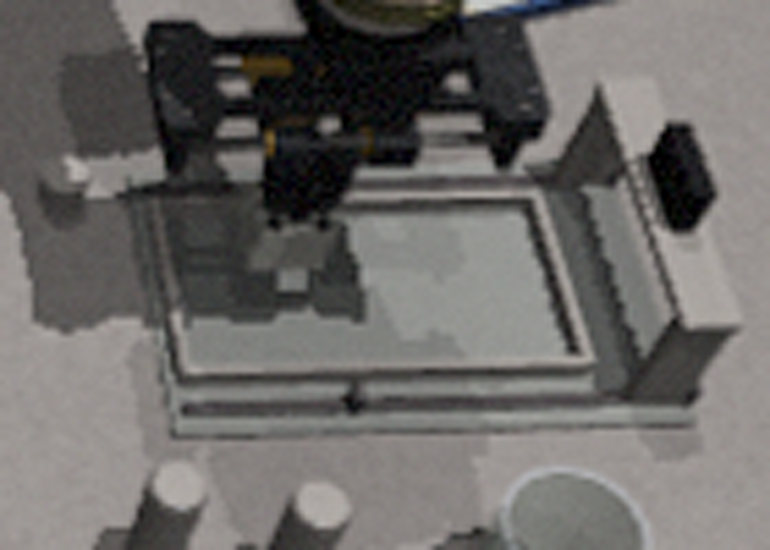

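>>> {"name": "step_arm", "arguments": {
  "targets": [
    [0,0,0,0,0,-0.02,0],
    [0,0,0,0,0,-0.02,0],
    [0,0,0,0,0,-0.01,0],
    [0,0,0,0,0,-0.004,0],
    [0,0,0,0,0,-0.001,0],
    [0,0,0,0,0,0,0]
  ]
}}

```text
clock: 27.6
tool_pos: [0.5248, 0.2274, 0.0681]
tcp_rot: [-2.971, 1.569, 0.208]
ft_force: [1.0, 0.4, -2.5]
grip_width: 0.0098
```

>>> {"name": "step_arm", "arguments": {
  "targets": [
    [0,0,0,0,0,-0.0015,0],
    [0,0,0,0,0,0,0],
    [0,0,0,0,0,0,0.2],
    [0,0,0,0,0,0,0.4],
    [0,0,0,0,0,0,0.4],
    [0,0,0,0,0,0,0.4],
    [0,0,0,0,0,0.03,0.4],
    [0,0,0,0,0,0.04,0.4],
    [0,0,0,0,-0.03,0.04,0.6],
    [0,0,0,0,-0.04,0,1]
  ]
}}

```text
clock: 28.6
tool_pos: [0.5261, 0.1578, 0.1808]
tcp_rot: [-3.087, 1.561, 0.095]
ft_force: [0.4, -0.8, -1.7]
grip_width: 0.0491
```

>>> {"name": "step_arm", "arguments": {
  "targets": [
    [0,0,0.025,0.005,-0.04,0,1],
    [0,0,0.025,0.005,-0.04,0,1],
    [0,0,0.025,0.005,-0.04,0,1],
    [0,0,0.025,0.005,-0.04,0,1],
    [0,0,0.025,0.005,-0.04,0,1],
    [0,0,0.025,0.005,-0.04,0,1],
    [0,0,0.025,0.005,-0.04,0,1],
    [0,0,0.025,0.005,-0.04,0,1],
    [0,0,0,0,0,0,1],
    [0,0,0,0,0,0,1]
  ]
}}

```text
clock: 29.6
tool_pos: [0.5642, -0.1629, 0.1754]
tcp_rot: [-1.022, 1.57, 2.356]
ft_force: [-1.3, 0.3, -0.3]
grip_width: 0.0882
```

```bash
python3 -c "
from h import *
st()
im=snap('scene','scene10')[:,:,::-1]
cv2.imwrite('pics/k4.png',cv2.resize(im[130:250,150:450],None,fx=2.66,fy=4.5,interpolation=cv2.INTER_CUBIC))
cv2.imwrite('pics/k4b.png',cv2.resize(im[150:240,150:250],None,fx=7,fy=6.5,interpolation=cv2.INTER_CUBIC))
im=snap('top','top10')[:,:,::-1]
cv2.imwrite('pics/k5.png',cv2.resize(im[150:250,80:340],None,fx=3,fy=5.5,interpolation=cv2.INTER_CUBIC))"
```

```text
t 29.6 pos [ 0.5642 -0.1629  0.1754] yang -1.3345 xax [-0.001  0.001 -1.   ] j6 0.85 F [-1.3  0.3 -0.3] w 0.08818175198341369
```

View pics/k4.png

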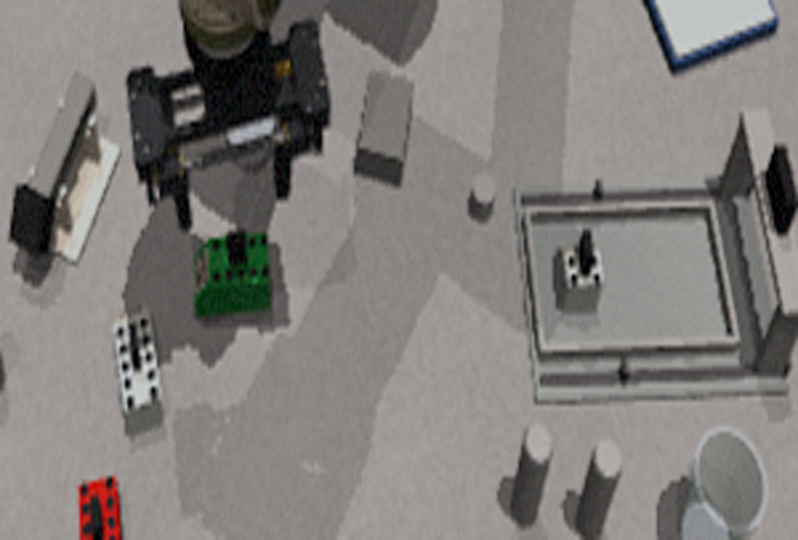

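View pics/k4b.png

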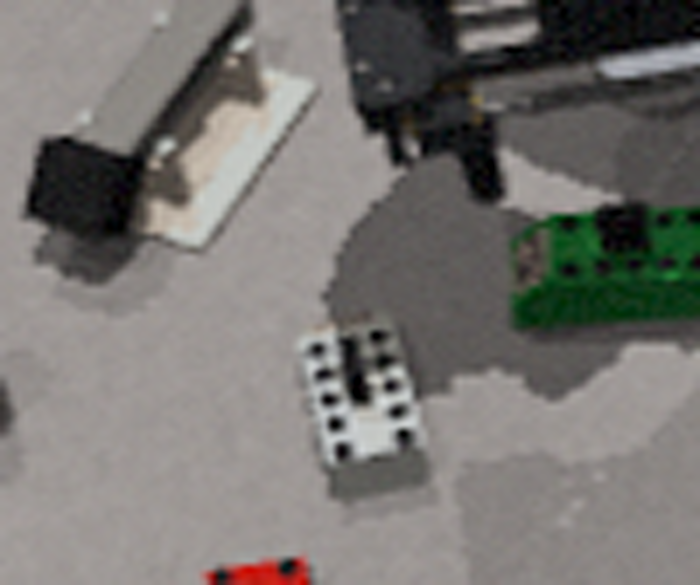

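View pics/k5.png

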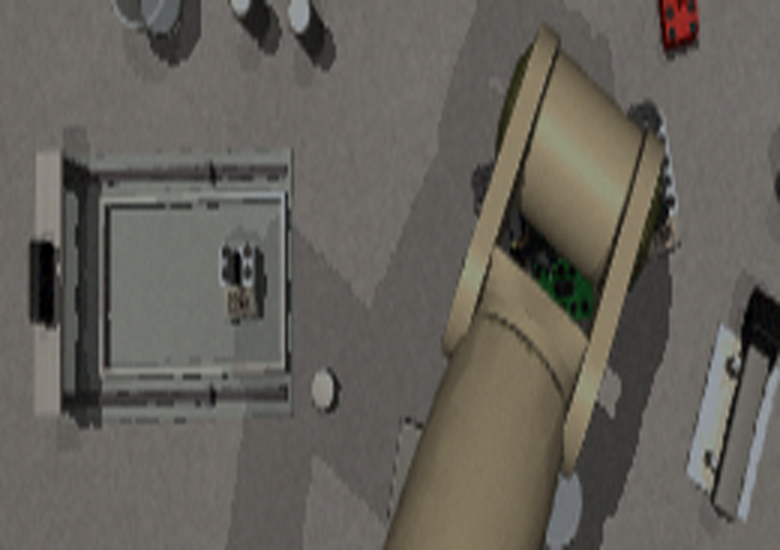

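```bash
python3 - <<'E'
from h import *
def s(U,V,z): return ray('scene',150+(U+.5)/7-.5,150+(V+.5)/6.5-.5,z)[:2]
a=s(363,402,.036);b=s(347,336,.062);print('rib rear',a,'front',b,'mid',(a+b)/2)
p=[s(331,466,.036),s(423,450,.036)];d=p[1]-p[0];print('rear',p,np.arctan2(d[1],d[0])-np.pi/2, 'rib from rear', (p[0]+p[1])/2-.036*np.array([np.cos(.3),np.sin(.3)]))
q=[s(298,338,.036),s(385,322,.036)];
for i in(0,1): e=p[i]-q[i];print('side',np.arctan2(e[1],e[0]),np.hypot(*e))
c=np.array([.561,-.286])+.042*np.array([np.cos(.3),np.sin(.3)]);print('from label',c)
E
```

```text
rib rear [ 0.608675   -0.27389609] front [ 0.59023683 -0.27901888] mid [ 0.59945592 -0.27645748]
rear [array([ 0.64206756, -0.28374613]), array([ 0.63346504, -0.24660151])] 0.22758307620368723 rib from rear [ 0.60337419 -0.27581255]
side 0.30504429765983515 0.0707782909578382
side 0.3152866787122593 0.0715952634326798
from label [ 0.60112413 -0.27358815]
```

>>> {"name": "step_arm", "arguments": {
  "targets": [
    [0,0,0.016,0.0093,-0.028,0,1],
    [0,0,0.016,0.0093,-0.028,0,1],
    [0,0,0.016,0.0093,-0.028,0,0.6],
    [0,0,0.016,0.0093,-0.028,-0.02,0.6],
    [0,0,0,0,0,-0.03,0.6],
    [0,0,0,0,0,0,0.6],
    [0,0,0,0,0,0,0.6]
  ]
}}

```text
clock: 30.4
tool_pos: [0.6019, -0.2734, 0.1264]
tcp_rot: [-1.311, 1.57, 2.134]
ft_force: [0.1, 0.6, 0.6]
grip_width: 0.0535
```

```bash
python3 -c "
from h import *
st()
im=snap('scene','scene11')[:,:,::-1]
cv2.imwrite('pics/k6.png',cv2.resize(im[150:240,140:260],None,fx=6.5,fy=6.5,interpolation=cv2.INTER_CUBIC))"
```

```text
t 30.4 pos [ 0.6019 -0.2734  0.1264] yang -1.2676 xax [-0.  0. -1.] j6 0.66 F [0.1 0.6 0.6] w 0.05351769992358327
```

View pics/k6.png

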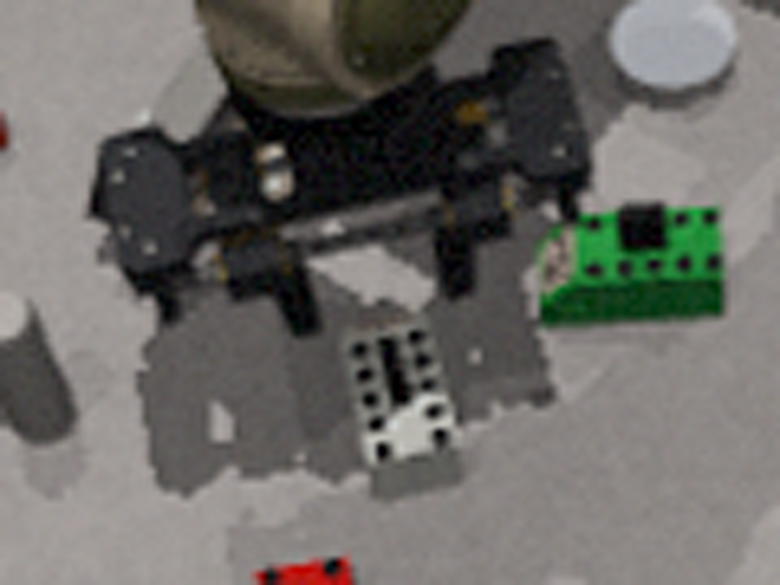

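>>> {"name": "step_arm", "arguments": {
  "targets": [
    [0,0,0,0,-0.001,-0.02,0.5],
    [0,0,0,0,0,-0.02,0.5],
    [0,0,0,0,0,-0.016,0.5],
    [0,0,0,0,0,-0.008,0.5],
    [0,0,0,0,0,0,0.2],
    [0,0,0,0,0,0,0],
    [0,0,0,0,0,0,0],
    [0,0,0,0,0,0,0],
    [0,0,0,0,0,0,0],
    [0,0,0,0,0,0,0]
  ]
}}

```text
clock: 31.45
tool_pos: [0.6017, -0.2756, 0.0622]
tcp_rot: [2.435, 1.57, -0.405]
ft_force: [-1.1, 1.4, 3.0]
grip_width: 0.0097
```

>>> {"name": "step_arm", "arguments": {
  "targets": [
    [0,0,0,0,0,0,0],
    [0,0,0,0,0,0,0]
  ]
}}

```text
clock: 31.65
tool_pos: [0.6017, -0.2756, 0.0621]
tcp_rot: [2.511, 1.57, -0.329]
ft_force: [-1.6, 2.4, 5.2]
grip_width: 0.0098
```

```bash
python3 -c "
from h import *
st()"
```

```text
t 31.65 pos [ 0.6017 -0.2756  0.0621] yang -1.2689 xax [ 0. -0. -1.] j6 0.66 F [-1.6  2.4  5.2] w 0.009788287958537176
```

>>> {"name": "step_arm", "arguments": {
  "targets": [
    [0,0,0,0,0,0.01,0],
    [0,0,0,0,0,0.03,0],
    [0,0,0,0,0,0.03,0],
    [0,0,0,0,0,0.04,0],
    [0,0,-0.0176,-0.0053,0.0389,0,0],
    [0,0,-0.0176,-0.0053,0.0389,0,0],
    [0,0,-0.0176,-0.0053,0.0389,0,0],
    [0,0,-0.0176,-0.0053,0.0389,0,0],
    [0,0,-0.0176,-0.0053,0.0389,0,0],
    [0,0,-0.0176,-0.0053,0.0389,0,0]
  ]
}}

```text
clock: 32.65
tool_pos: [0.5692, -0.0408, 0.1719]
tcp_rot: [-0.092, 1.571, -3.038]
ft_force: [0.9, 0.5, -2.5]
grip_width: 0.01
```

>>> {"name": "step_arm", "arguments": {
  "targets": [
    [0,0,-0.0176,-0.0053,0.0389,0,0],
    [0,0,-0.0176,-0.0053,0.0389,0,0],
    [0,0,-0.0176,-0.0053,0.0389,0,0],
    [0,0,-0.0176,-0.0053,0.0389,0,0],
    [0,0,-0.0176,-0.0053,0.0389,0,0],
    [0,0,-0.0176,-0.0053,0.0389,0,0],
    [0,0,-0.0176,-0.0053,0.0389,0,0],
    [0,0,-0.0176,-0.0053,0.0389,0,0],
    [0,0,-0.0176,-0.0053,0.0389,0,0],
    [0,0,0,0,0,0,0]
  ]
}}

```text
clock: 33.65
tool_pos: [0.5207, 0.3116, 0.1716]
tcp_rot: [-1.252, 1.57, 1.931]
ft_force: [-0.6, -0.6, -2.5]
grip_width: 0.0097
```

>>> {"name": "step_arm", "arguments": {
  "targets": [
    [0,0,0,0,0,-0.03,0],
    [0,0,0,0,0,0,0],
    [0,0,0,0,0,0,0]
  ]
}}

```text
clock: 33.95
tool_pos: [0.5222, 0.3073, 0.142]
tcp_rot: [0.439, 1.57, -2.665]
ft_force: [0.1, -0.3, -1.9]
grip_width: 0.0099
```

```bash
python3 -c "
from h import *
st()
im=snap('scene','scene12')[:,:,::-1]
cv2.imwrite('pics/k7.png',cv2.resize(im[140:240,320:460],None,fx=5.5,fy=5.5,interpolation=cv2.INTER_CUBIC))"
```

```text
t 33.95 pos [0.5222 0.3073 0.142 ] yang -1.5336 xax [-0.001 -0.    -1.   ] j6 1.87 F [ 0.1 -0.3 -1.9] w 0.009884838207479095
```

View pics/k7.png

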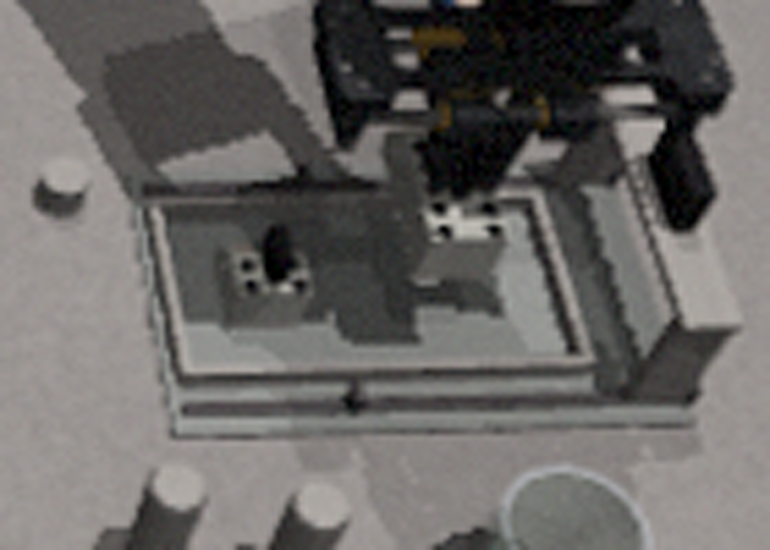

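```bash
python3 - <<'E'
from h import *
def s(U,V,z): return ray('scene',320+(U+.5)/5.5-.5,140+(V+.5)/5.5-.5,z)[:2].round(4)
print(s(424,240,.116),s(505,240,.116),'rim rear inner',s(500,362,.018),'A rear',s(230,292,.040),s(308,294,.04))
E
```

```text
[0.5592 0.2825] [0.5588 0.3239] rim rear inner [0.5699 0.3492] A rear [0.5401 0.2016] [0.541  0.2439]
```

>>> {"name": "step_arm", "arguments": {
  "targets": [
    [0,0,0,0,0,-0.025,0],
    [0,0,0,0,0,-0.025,0],
    [0,0,0,0,0,-0.015,0],
    [0,0,0,0,0,-0.007,0],
    [0,0,0,0,0,-0.002,0],
    [0,0,0,0,0,0,0]
  ]
}}

```text
clock: 34.6
tool_pos: [0.5225, 0.308, 0.0686]
tcp_rot: [-2.822, 1.569, 0.357]
ft_force: [-0.0, -0.9, -3.2]
grip_width: 0.01
```

>>> {"name": "step_arm", "arguments": {
  "targets": [
    [0,0,0,0,0,-0.002,0],
    [0,0,0,0,0,0,0],
    [0,0,0,0,0,0,0.2],
    [0,0,0,0,0,0,0.35],
    [0,0,0,0,0,0,0.35],
    [0,0,0,0,0,0,0.35],
    [0,0,0,0,0,0.03,0.35],
    [0,0,0,0,0,0.04,0.35],
    [0,0,0,0,0,0.04,0.35],
    [0,0,0,0,0,0,0.35]
  ]
}}

```text
clock: 35.6
tool_pos: [0.524, 0.3086, 0.1815]
tcp_rot: [-2.841, 1.561, 0.339]
ft_force: [-0.2, 0.0, 0.1]
grip_width: 0.031
```

>>> {"name": "step_arm", "arguments": {
  "targets": [
    [0,0,0,-0.04,0,0.02,0.35],
    [0,0,0,-0.04,0,0,0.35],
    [0,0,0,-0.04,0,0,0.35],
    [0,0,0,0,0,0,0.35],
    [0,0,0,0,0,0,0.35]
  ]
}}

```text
clock: 36.1
tool_pos: [0.402, 0.308, 0.1957]
tcp_rot: [-3.028, 1.57, 0.152]
ft_force: [-0.1, 0.3, -0.2]
grip_width: 0.0309
```

```bash
python3 -c "
from h import *
st()
im=snap('scene','scene13')[:,:,::-1]
cv2.imwrite('pics/k8.png',cv2.resize(im[140:240,320:460],None,fx=5.5,fy=5.5,interpolation=cv2.INTER_CUBIC))
im=snap('top','top13')[:,:,::-1]
cv2.imwrite('pics/k9.png',cv2.resize(im,(800,600),interpolation=cv2.INTER_CUBIC))"
```

```text
t 36.1 pos [0.402  0.308  0.1957] yang -1.5323 xax [ 0.  0. -1.] j6 1.95 F [-0.1  0.3 -0.2] w 0.03088389988141322
```

View pics/k8.png

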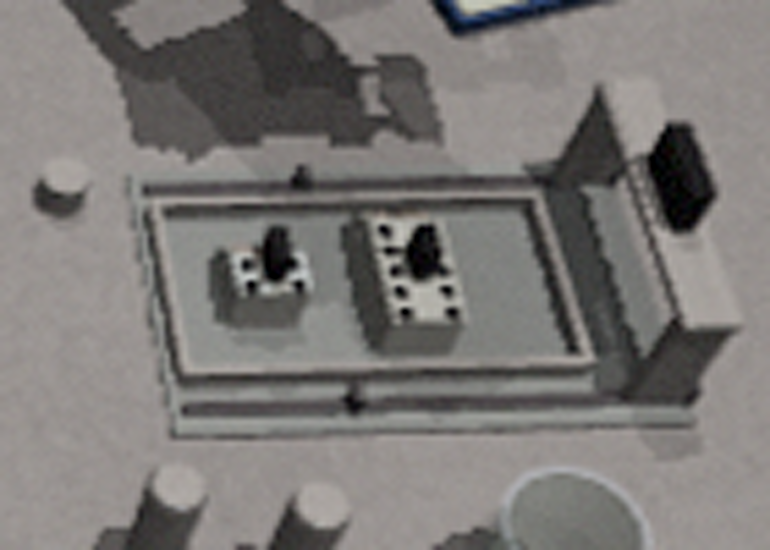

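View pics/k9.png

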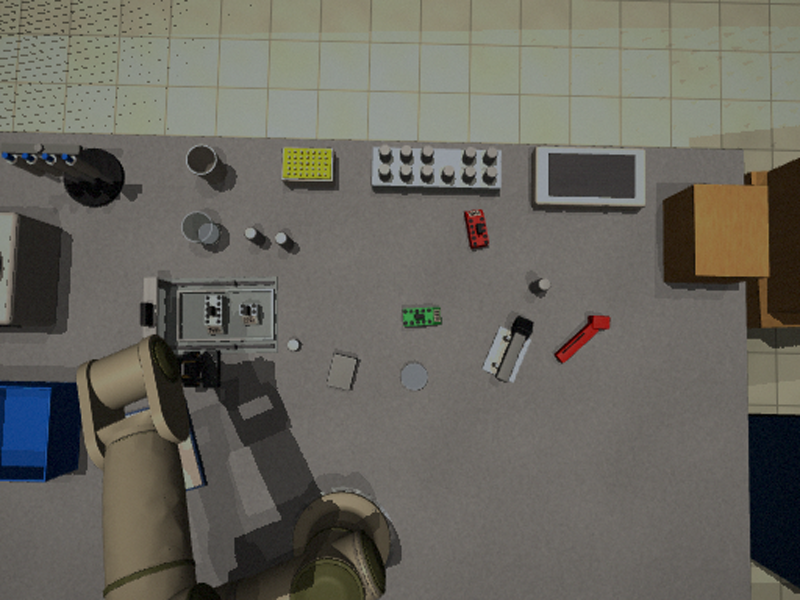

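>>> {"name": "step_arm", "arguments": {
  "targets": [
    [0,0,0,0,0.031,0,0.6],
    [0,0,0,0.0357,0.031,0,0.6],
    [0,0,0,0.0357,0.031,0,0.6],
    [0,0,0,0.0357,0.0315,0,0.6],
    [0,0,0,0,0,0,0.6],
    [0,0,0,0,0,0,0.6]
  ]
}}

```text
clock: 36.8
tool_pos: [0.51, 0.4321, 0.1937]
tcp_rot: [0.531, 1.569, -2.574]
ft_force: [0.2, 0.2, 0.2]
grip_width: 0.0529
```

>>> {"name": "step_arm", "arguments": {
  "targets": [
    [0,0,0,0,0,-0.03,0.6],
    [0,0,0,0,0,-0.03,0.6],
    [0,0,0,0,0,-0.019,0.6],
    [0,0,0,0,0,0,0.3],
    [0,0,0,0,0,0,0],
    [0,0,0,0,0,0,0],
    [0,0,0,0,0,0,0],
    [0,0,0,0,0,0,0],
    [0,0,0,0,0,0,0],
    [0,0,0,0,0,0,0]
  ],
  "grip_force": 20
}}

```text
clock: 37.8
tool_pos: [0.5094, 0.432, 0.1176]
tcp_rot: [2.49, 1.57, -0.614]
ft_force: [-0.6, -4.3, 6.1]
grip_width: 0.0142
```

>>> {"name": "step_arm", "arguments": {
  "targets": [
    [0,0,0,0,0,0,0],
    [0,0,0,0,0,0,0]
  ]
}}

```text
clock: 38.0
tool_pos: [0.5094, 0.432, 0.1176]
tcp_rot: [2.411, 1.57, -0.693]
ft_force: [-1.6, -4.7, 5.0]
grip_width: 0.0138
```

>>> {"name": "step_arm", "arguments": {
  "targets": [
    [0,0,0,0.0008,-0.02,0,0],
    [0,0,0,0.0008,-0.02,0,0],
    [0,0,0,0.0008,-0.02,0,0],
    [0,0,0,0.0008,-0.02,0,0],
    [0,0,0,0.0008,-0.02,0,0],
    [0,0,0,0.0008,-0.02,0,0],
    [0,0,0,0.0004,-0.01,0,0],
    [0,0,0,0.0002,-0.006,0,0],
    [0,0,0,0.0001,-0.003,0,0],
    [0,0,0,0,0,0,0]
  ]
}}

```text
clock: 39.0
tool_pos: [0.5151, 0.2933, 0.1176]
tcp_rot: [-3.046, 1.569, 0.134]
ft_force: [-1.5, -2.2, 6.7]
grip_width: 0.0136
```

>>> {"name": "step_arm", "arguments": {
  "targets": [
    [0,0,0,0,-0.003,0,0],
    [0,0,0,0,-0.003,0,0],
    [0,0,0,0,0,0,0]
  ]
}}

```text
clock: 39.3
tool_pos: [0.5153, 0.2876, 0.1176]
tcp_rot: [-2.87, 1.568, 0.31]
ft_force: [0.5, 0.2, 6.2]
grip_width: 0.014
```

>>> {"name": "step_arm", "arguments": {
  "targets": [
    [0,0,0,0,-0.002,0,0],
    [0,0,0,0,-0.002,0,0],
    [0,0,0,0,-0.001,0,0],
    [0,0,0,0,0,0,0]
  ]
}}

```text
clock: 39.7
tool_pos: [0.5153, 0.2867, 0.1176]
tcp_rot: [-2.099, 1.561, 1.081]
ft_force: [4.5, 26.1, -1.4]
grip_width: 0.0136
```

Locked stop reached: 26 N reaction at y=0.2867, a 145 mm travel. I'll relax the push, release and withdraw.

>>> {"name": "step_arm", "arguments": {
  "targets": [
    [0,0,0,0,0.004,0,0],
    [0,0,0,0,0,0,0.3],
    [0,0,0,0,0,0,0.6],
    [0,0,0,0,0,0,0.6],
    [0,0,0,0,0,0,0.6],
    [0,0,0,0,0,0.03,0.6],
    [0,0,0,0,0,0.04,0.6],
    [0,0,0,0,0,0.04,0.6],
    [0,0,0,-0.03,0,0.04,0.6],
    [0,0,0,-0.04,0,0,0.6]
  ]
}}

```text
clock: 40.7
tool_pos: [0.4459, 0.2864, 0.2713]
tcp_rot: [-2.83, 1.562, 0.348]
ft_force: [0.3, 0.1, -0.7]
grip_width: 0.0525
```

>>> {"name": "step_arm", "arguments": {
  "targets": [
    [0,0,0,-0.04,0.02,0,0.6],
    [0,0,0,-0.04,0.03,0,0.6],
    [0,0,0,-0.03,0.04,0,0.6],
    [0,0,0,0,0,0,0.6],
    [0,0,0,0,0,0,0.6],
    [0,0,0,0,0,0,0.6]
  ]
}}

```text
clock: 41.3
tool_pos: [0.3354, 0.3757, 0.2666]
tcp_rot: [1.3, 1.57, -1.804]
ft_force: [-0.2, -0.9, 0.0]
grip_width: 0.0529
```

```bash
python3 -c "
from h import *
st()
im=snap('scene','scene14')[:,:,::-1]
cv2.imwrite('pics/m1.png',cv2.resize(im[140:240,320:460],None,fx=5.5,fy=5.5,interpolation=cv2.INTER_CUBIC))
cv2.imwrite('pics/m3.png',cv2.resize(im,(800,600)))
im=snap('top','top14')[:,:,::-1]
cv2.imwrite('pics/m2.png',cv2.resize(im[165:250,80:200],None,fx=6.6,fy=6.6,interpolation=cv2.INTER_CUBIC))"
```

```text
t 41.3 pos [0.3354 0.3757 0.2666] yang -1.5341 xax [-0. -0. -1.] j6 2.14 F [-0.2 -0.9  0. ] w 0.05294733326425313
```

View pics/m1.png

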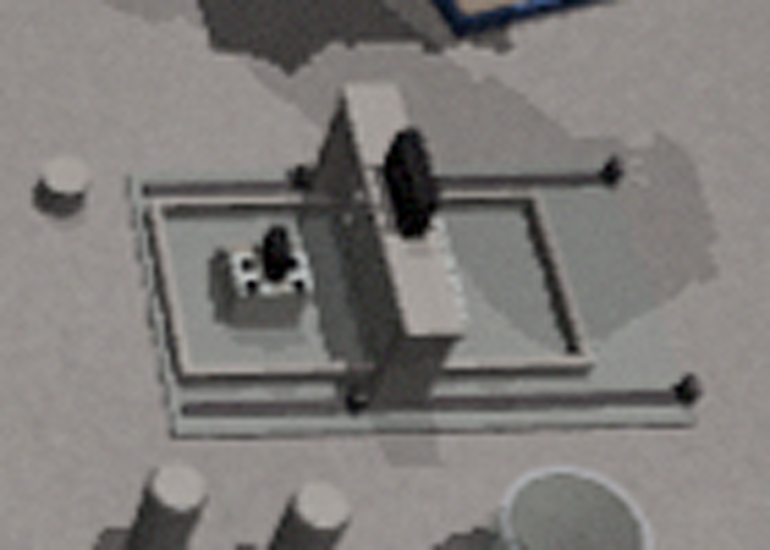

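View pics/m2.png

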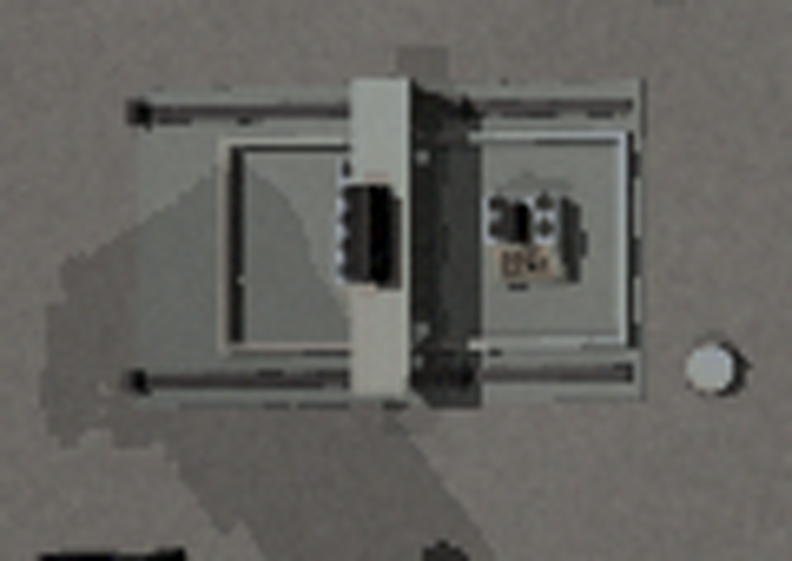

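View pics/m3.png

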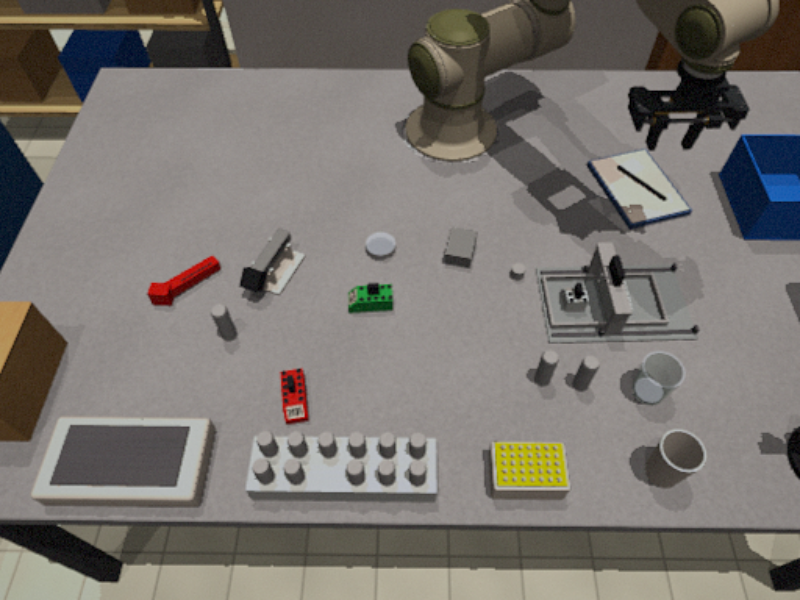

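```bash
python3 -c "
from h import *
print(ticket.hand_in())"
```

```text
the job is handed in; nothing more can be done
None
```

The job is done and handed in at about 41 s of the 210 s allowed; no verdict was reported.

- **Blocks:** two were on the bench, the shortest (`block_a`) and the longest (`block_d`, five wells per row and about 88–90 mm long). The green and red look-alikes and the red scanner were left alone.
- **Bar unlocked:** I slid it left until it hit the stop (32 N reaction).
- **Reading:** I read A and then D with the scanner level, about 7 cm off, for over 1.3 s each. The camera put the beam within about 2 mm sideways of each label's middle. The scanner head measured about 3 mm short of where I expected, so I shifted it 2 mm to compensate before holding on A.
- **Scanner:** it is back in its cradle and let go, and the picture matches the one from the start.
- **Tray:** A and D both stand upright inside the rim. I put the bar back against its locked stop (26 N reaction). It had travelled 145 mm, as specified.
- **Last checks:** the pictures show A standing, the bar over the tray's middle, the bystanders in their places and the gripper clear of everything. The bar hides most of D in these views. D was last seen whole just before the bar was closed, and nothing unusual was felt while closing it.

Yaw estimates for the blocks and cradle varied by about 0.05 rad between views; I used averages, and nothing suffered from it. I saw no block get knocked aside during the run.

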